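Put the laying-out tools back in the fitted bench tray

TASK

Sort the five loose tools lying this side of the dark walnut boards back into the fitted bench tray, each fully down in the insert made for it: each chisel in the cradle whose blade notch suits its width, with its handle in the wide notch at the tray's near end; the marking gauge with its fence down in its well and its stem in the notches; the tape measure upright in the short wide bay and the folding hex keys flat in the short narrow one.

Things in the scene. Friction and masses are not known exactly. Their poses are not given: they have to be found in the camera images.
- chisel_12: Bench chisel with the narrow 12 mm blade, lying flat, 257 mm long. Origin: middle of its length, at its underside; z up, y along it towards the handle's end. Round wooden handle, 27 mm thick, y = +8 to +129 mm, axis 14 mm above the origin; blade y = -129 to -24 mm. 0.16 kg, balances near y = +54 mm; grasp the handle across x there.
- chisel_20: Bench chisel with the wide 20 mm blade, otherwise the same as the narrow one: 257 mm long, origin at its underside in the middle of its length, y towards the handle's end, 27 mm round handle at y = +8 to +129 mm with its axis 14 mm above the origin, balances near y = +54 mm.
- marking_gauge: Dark marking gauge, the one this side of the boards, standing on its fence: fence 58 (x) x 26 (y) x 58 mm high; fixed 18 mm square stem, 200 mm long, along y, 20 to 38 mm above the origin; thumb screw (14 mm wide) on top up to 76 mm. Origin: centre of the fence's underside, z up. 0.12 kg. Grip the fence across its 26 mm (along y), above the stem. Either way round is right.
- tape_measure: Black tape measure with a green face, standing upright: 39 mm thick (x), 91 mm long (y), 66 mm high. Origin: centre of its underside; z up, hook at -y; the housing runs from y = -27 to +45 mm, balances near y = +8 mm. 0.28 kg; grasp across x. Either way round in its bay is right.
- hex_set: Red and black folding hex key set, the one this side of the boards, lying flat: 20 mm wide (x), 111 mm long (y), 24 mm high (body 20 mm). Origin: centre of its underside; z up, y along it. 0.11 kg; grasp across x. Either way round in its bay is right.
- cradle_chisel_12: Fixed insert in the tray, 71 x 285 mm, felt-lined, 2 notched rails; chisel seat: x 0, y -142, z 18 mm, y axes alike. Origin: underside, middle of the near edge; z up, y towards the robot. Handle notch (35 mm at the foot, y -50 mm) and blade notch (18 mm, y -222 mm) flare 12 mm wider over the top 10 mm; rails 14 mm thick, floors 18, tops 32 mm up. Tray rim 30 mm, end handles 62 mm above the bench.
- cradle_chisel_20: Fixed insert, the same as the narrow chisel's cradle (origin, axes, heights, seat x 0, y -142, z 18 mm with y axes alike), but its blade notch is 30 mm wide at the foot. The three long inserts and the column of two short ones lie side by side, 72 mm apart; which is where changes.
- cradle_gauge: Fixed insert, 71 x 285 mm, origin and axes as the chisel cradles'. Fence well in its middle between two battens (8 mm high, 46 mm apart); notched rails for the stem at y -72 and -212 mm (26 mm at the foot, flaring 12 mm wider; floors 25, tops 38 mm above the origin). Gauge seat: x 0, y -142, z 8 mm, stem along y.
- bay_tape: Short fixed insert, 71 x 141 x 8 mm base, two pairs of low cheeks, y = 23 to 45 mm either side of the middle (gap 47 mm at the foot, 55 at the top, tops 17 mm above the origin) and 8 mm stops at the ends (112 mm apart). Origin: centre of its underside; z up, y along it towards the robot. Tape seat: x 0, y 0, z 8 mm, length along y.
- bay_hex: Short fixed insert like the tape's, with a gap of 29 mm at the foot and 41 at the top between the cheeks (y = 19 to 53 mm either side, tops 22 mm above the origin), end stops 127 mm apart. Origin: centre of its underside; z up, y along it towards the robot. Seat of the hex keys: x 0, y 0, z 8 mm, length along y.

How it is judged:
By the outcome, as a careful person would: the job done as asked, in the order asked, and still so for the second after the job is handed in, with the robot touching nothing.
It also fails if it takes over 128 s, if anything falls off the work surface, if the arm or the gripper's body presses on something with over 40 N, if the wrist force passes 120 N, or if a joint passes its speed limit or range.

ROBOT

A 6-joint arm with a two-finger parallel gripper is mounted at the origin on a cart in front of the work surface, level with it; the furniture and walls round the work are solid. World frame = base frame: x ahead of the robot, y to its left, z up, the work surface at z = 0. Lengths are in m, angles in rad, forces in N, time in s.
With the tool pointing down it reaches from about 0.3 to 0.875 m from the base axis. Payload 6.4 kg.
Tool frame: the origin (TCP) lies midway between the tips of the shut fingers; the grasp point (between the pads) lies 19 mm behind it; z points along the fingers, y is the line along which they close (so a half turn about z gives the same grasp; the last joint's range is limited). The gripper opens to 85 mm and grips with 20 to 120 N. Pads are 22 mm wide; open, the fingers measure 114 mm over their backs; the gripper's body (76 mm by 85 mm) begins 54 mm behind the grasp point. The pads swing forward as they close: fully open they stand 13 mm farther back than shut.
Start: joints at [-0.206, 0.181, 1.607, -0, 1.354, -0.206], TCP at [0.575, 0, 0.231] pointing down, gripper open.
Joint ranges: [-2.99, 2.99], [-0.89, 2.07], [0.3, 2.58], [-1.14, 4.28], [0, 2.63], [-3.12, 3.12]. Speed limits (rad/s): [2.57, 2.57, 3.01, 3.14, 3.14, 3.14].

INTERFACE

Orientations are given as a unit quaternion [w, x, y, z].
In Python, from bench import ctrl gives the robot as it stands.
- The arm moves only by the tool drive_tool, never from a script. Its argument "plan" is a list that holds one entry, the list of rows, each a list of 4 numbers: the shift along the tool's x, y, z scaled (see below), then the turn about the tool's z scaled (see below). In form: [[[x, y, z, roll], ...]]. A call has 1 to 12 rows; each row is the pose to reach, as a shift and turn from the pose commanded when the call began, along the tool's axes at that moment, turning the shorter way round; what a row does not reach only later rows make up. The controller multiplies each number of a shift by 400 mm and each number of a turn by 180 degrees. A row lasts 1/12 s, in which the tool goes at most 41.7 mm and 7.16 degrees, less where a joint would pass 70% of its speed; a pose out of reach is approached as far as the arm can. A call with a number of a shift or a turn outside -1 to 1 is refused whole. A call with a gripper value outside its range is refused whole. "jaw" is the closure, from 0 (fully open) to 1 (shut), set as the call begins (left out, the last holds). The fingers move at their own pace and stop on an object; the grip force is fixed at half the most. Time passes only in rows, so rows that repeat a pose let the fingers close. It gives the time, the measured TCP pose, the force, the opening and the grip force at its end, in the units of the state.
- ctrl.get_obs(): the state, without advancing time (a new reading comes with each control period).
- ctrl.camera(name): name is "scene" or "side" or "wrist"; returns (picture, depth): 400x640x3 uint8, red, green, blue; 400x640 float32, m along the optical axis (not along the pixel's ray), 0 where there is no reading.
- ctrl.camera_info(name): a dict with "camera_matrix" (3x3 intrinsics, pixels), "R" (3x3) and "t" (3): a world point X has camera coordinates R X + t; the wrist camera has in their place "T_tool_cam" (4x4, takes a point from camera to tool coordinates, whose origin is the TCP and whose axes are the flange's). Camera axes: x right, y down, z forward; pixel columns grow to the right and rows downward; lengths in m; the calibration is good to about 2 mm. A picture is of the moment at which its call begins: read the wrist's pose just before it. camera_info takes no time and is no camera call.
- ctrl.hand_in(): hands the job in; it is judged then, once.
The state is a dict: "time_s": time; "q": joint angles; "dq": joint speeds; "joint_efforts": joint torques, N m; "eef_pos": TCP position; "eef_rot": TCP orientation; "wrist_force": force on the tool from outside, world axes, zero at the start; "torque": the same for the moment, N m; "opening": opening from 0.0 (shut) to 1.0 (fully open); "grasp_force": force on a finger pad.
Only numpy, scipy, OpenCV 4.12 (cv2) and the standard library are available. Lean on these libraries where they do the work, as an engineer would, in place of code of your own. Each camera call takes 0.05 s, during which the arm holds its last target. There are 200 camera calls.

## Working session

There is one attempt and no reset: what is moved stays moved. The work goes in short steps, Python scripts to look and compute and a tool call to move; the robot and the scene stay as the last step left them, time stands still between calls to the robot, and variables do not carry over. Pictures are saved under pics/ and viewed, at most 17 in all, crops included, and the job is handed in when it is done.

Besides the shell and the picture viewer there is one more tool, called after "Emit:" by a JSON object that holds its "api" and its "payload". drive_tool: Moves the arm, as the interface text tells. Its arguments: {"type":"object","properties":{"plan":{"type":"array"},"jaw":{"type":"number"}},"required":["plan"]}

```bash
mkdir -p pics; ls
cat > h.py <<'E'
import numpy as np, cv2
from bench import ctrl
def shot(n,fn):
    o=ctrl.get_obs(); p,d=ctrl.camera(n); cv2.imwrite(f'pics/{fn}.png',p[:,:,::-1]); np.savez(f'pics/{fn}.npz',p=p,d=d,pos=o['eef_pos'],rot=o['eef_rot']); return p,d
def world(n,d):
    i=ctrl.camera_info(n); K=np.array(i['camera_matrix']); v,u=np.mgrid[:d.shape[0],:d.shape[1]]
    c=np.stack([(u-K[0,2])/K[0,0]*d,(v-K[1,2])/K[1,1]*d,d],-1)
    return (c-np.array(i['t']))@np.array(i['R'])
E
python3 - <<'E'
from h import *
print(ctrl.get_obs())
for n in('scene','side'):
    shot(n,n+'0'); i=ctrl.camera_info(n); print(n,i)
print(ctrl.camera_info('wrist'))
E
```

```text
pics
{'time_s': 0.0, 'q': array([-2.06306829e-01,  1.81579780e-01,  1.60800835e+00,  1.89484497e-05,
        1.35378530e+00, -2.06289588e-01]), 'dq': array([-7.88210774e-05, -3.61726431e-04, -1.18632465e-03,  4.27583528e-04,
       -1.02761841e-03, -2.69843436e-04]), 'joint_efforts': array([ 3.41415571e-04, -4.44869328e+01, -3.51340663e+01, -2.51131587e-04,
        9.11703974e-03,  3.43231875e-05]), 'eef_pos': array([5.74449882e-01, 1.34738664e-04, 2.30362201e-01]), 'eef_rot': array([-7.50275430e-04,  7.07114045e-01,  7.07098957e-01, -4.79540027e-04]), 'wrist_force': array([ 0.49596127,  0.76297917, -0.42232343]), 'torque': array([ 0.06447162, -0.01150627, -0.08466101]), 'grasp_force': 0.0, 'opening': 1.0020882208709714}
scene {'camera_matrix': array([[450.05454174,   0.        , 314.19852398],
       [  0.        , 450.05454174, 194.06807706],
       [  0.        ,   0.        ,   1.        ]]), 'R': array([[ 0.73014226, -0.68327097,  0.00574966],
       [-0.4143797 , -0.4494648 , -0.79137276],
       [ 0.54330631,  0.57543216, -0.61130687]]), 't': array([-0.35748514,  0.22571403,  
[... 221 characters left out ...]
56183388,  0.01886911],
       [-0.27068752,  0.36859217, -0.88930764],
       [ 0.49268816, -0.74059604, -0.45692   ]]), 't': array([0.39442316, 0.17436172, 1.54428317])}
{'camera_matrix': array([[331.06806561,   0.        , 319.16914464],
       [  0.        , 331.06806561, 199.26987951],
       [  0.        ,   0.        ,   1.        ]]), 'T_tool_cam': array([[ 8.80617450e-04, -9.61257285e-01, -2.75651332e-01,
         6.92440320e-02],
       [ 9.99998493e-01,  1.25897034e-03, -1.19563468e-03,
        -2.24045730e-04],
       [ 1.49634940e-03, -2.75649864e-01,  9.61256945e-01,
        -1.41706797e-01],
       [ 0.00000000e+00,  0.00000000e+00,  0.00000000e+00,
         1.00000000e+00]])}
```

View pics/scene0.png

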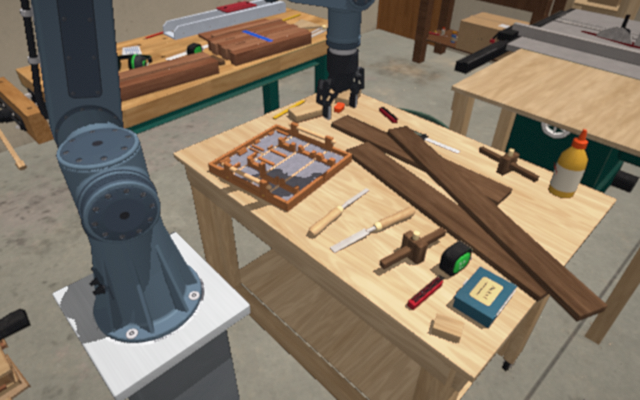

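View pics/side0.png

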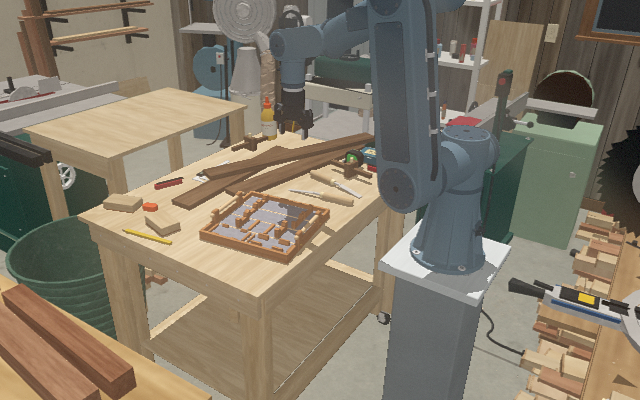

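The scene view shows the tray at (280,165), the two chisels at (340,212) and (372,230), the gauge at (415,247), the tape at (457,260) and the hex set at (425,293). The side view confirms the tray at (265,225). Next I'll rectify the scene view into a height-aware top view.

```bash
cat >> h.py <<'E'
def ortho(W,p,x0,x1,y0,y1,s,zmin=-0.02,zmax=.12):
    # rows: x decreasing downward; cols: y decreasing rightward. s px per m
    H,Wd=int((x1-x0)*s),int((y1-y0)*s); im=np.zeros((H,Wd,3),np.uint8); hz=np.full((H,Wd),np.nan)
    m=(W[...,2]>zmin)&(W[...,2]<zmax)&(W[...,0]>x0)&(W[...,0]<x1)&(W[...,1]>y0)&(W[...,1]<y1)
    P=W[m];C=p[m]; o=np.argsort(P[:,2]);P=P[o];C=C[o]
    r=((x1-P[:,0])*s).astype(int).clip(0,H-1);c=((y1-P[:,1])*s).astype(int).clip(0,Wd-1)
    im[r,c]=C[:,::-1];hz[r,c]=P[:,2]
    return im,hz
E
python3 - <<'E'
from h import *
z=np.load('pics/scene0.npz');W=world('scene',z['d'])
for u,v in [(212,165),(283,125),(352,155),(285,204),(313,232),(366,190),(334,246),(412,211),(415,247),(385,262),(443,230),(457,260),(425,293),(410,303),(440,280)]:print((u,v),W[v,u].round(3))
s=np.repeat(np.repeat(z['p'][110:320,180:540],1,0),1,1)
im,hz=ortho(W,z['p'],.2,.8,-.6,.45,450)
im=cv2.dilate(im,np.ones((3,3)))
cv2.imwrite('pics/o0.png',cv2.resize(im,(780,int(780*im.shape[0]/im.shape[1]))))
E
```

```text
(212, 165) [0.367 0.313 0.024]
(283, 125) [ 0.707  0.393 -0.001]
(352, 155) [0.724 0.078 0.015]
(285, 204) [0.408 0.026 0.024]
(313, 232) [ 0.39  -0.102  0.02 ]
(366, 190) [ 0.632 -0.063  0.005]
(334, 246) [ 0.405 -0.161  0.005]
(412, 211) [ 0.634 -0.219  0.022]
(415, 247) [ 0.506 -0.32   0.049]
(385, 262) [ 0.428 -0.298  0.037]
(443, 230) [ 0.618 -0.323  0.034]
(457, 260) [ 0.538 -0.41   0.052]
(425, 293) [ 0.435 -0.405  0.02 ]
(410, 303) [ 0.391 -0.399  0.019]
(440, 280) [ 0.488 -0.406  0.022]
```

View pics/o0.png

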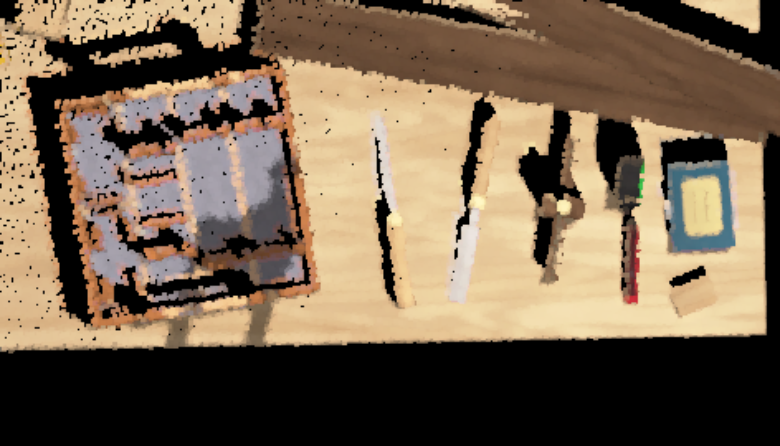

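The top view shows the tray centred near (0.54, 0.19) and turned about 12°. The left chisel's handle is towards the robot, and the second chisel's handle points away. Now I'll take wrist close-ups.

Emit:
{"api": "drive_tool", "payload": {"plan": [[[0.5,-0.1,-0.2,0],[0.5,-0.1,-0.2,0],[0.5,-0.1,-0.2,0],[0.5,-0.1,-0.2,0],[0.5,-0.1,-0.2,0],[0.5,-0.1,-0.2,0],[0.5,-0.1,-0.2,0],[0.5,-0.1,-0.2,0],[0.5,-0.1,-0.2,0]]]}}

```text
time_s: 0.85
eef_pos: [0.5348, 0.1989, 0.3101]
eef_rot: [-0.0, 0.707, 0.707, -0.001]
wrist_force: [0.6, 0.2, -0.3]
opening: 1.005
grasp_force: 0.0
```

Run:
```python
from h import *
o=ctrl.get_obs();print(o['time_s'],o['eef_pos'],o['eef_rot'],abs(o['dq']).max())
shot('wrist','w1')
```

```text
0.85 [0.53482163 0.19893934 0.31008399] [-3.29361085e-04  7.07330546e-01  7.06882228e-01 -9.51893860e-04] 0.016751694329539053
```

Emit:
{"api": "drive_tool", "payload": {"plan": [[[-0.9,0,0,0],[-0.9,0,0,0],[-0.9,0,0,0],[-0.9,0,0,0],[-0.9,0,0,0],[-0.9,0,0,0],[-0.9,0,0,0],[-0.9,0,0,0],[-0.9,0,0,0],[-0.9,0,0,0],[-0.9,0,0,0],[-0.9,0,0,0]]]}}

```text
time_s: 1.9
eef_pos: [0.5344, -0.1605, 0.3105]
eef_rot: [-0.001, 0.708, 0.706, -0.0]
wrist_force: [-0.1, 0.4, -0.2]
opening: 1.0
grasp_force: 0.0
```

```bash
cat >> h.py <<'E'
from scipy.spatial.transform import Rotation as Ro
def Rt(q): return Ro.from_quat(np.r_[q[1:],q[0]]).as_matrix()
def wworld(d,pos,rot):
    i=ctrl.camera_info('wrist'); K=np.array(i['camera_matrix']);T=np.array(i['T_tool_cam']); v,u=np.mgrid[:d.shape[0],:d.shape[1]]
    c=np.stack([(u-K[0,2])/K[0,0]*d,(v-K[1,2])/K[1,1]*d,d],-1)
    W=(c@T[:3,:3].T+T[:3,3])@Rt(rot).T+pos
    W[d<=0]=np.nan
    return W
E
python3 - <<'E'
from h import *
o=ctrl.get_obs();print(o['time_s'],o['eef_pos'],o['eef_rot'],abs(o['dq']).max())
shot('wrist','w2')
for n,b in(('w1',(.33,.77,-.02,.4)),('w2',(.33,.77,-.5,0.02))):
    z=np.load(f'pics/{n}.npz');W=wworld(z['d'],z['pos'],z['rot'])
    im,hz=ortho(W,z['p'],*b,1000); 
    cv2.imwrite(f'pics/{n}o.png',cv2.resize(cv2.dilate(im,np.ones((3,3))),None,fx=1.3,fy=1.3))
    print(n,np.nanmedian(hz[np.abs(hz)<.006]))
E
```

```text
1.9 [ 0.53436997 -0.16050635  0.31050912] [-8.38180779e-04  7.07823442e-01  7.06388894e-01 -3.97538644e-05] 0.034958747550852515
w1 -0.0007932547525847378
w2 -0.000666722205122372
```

View pics/w1o.png

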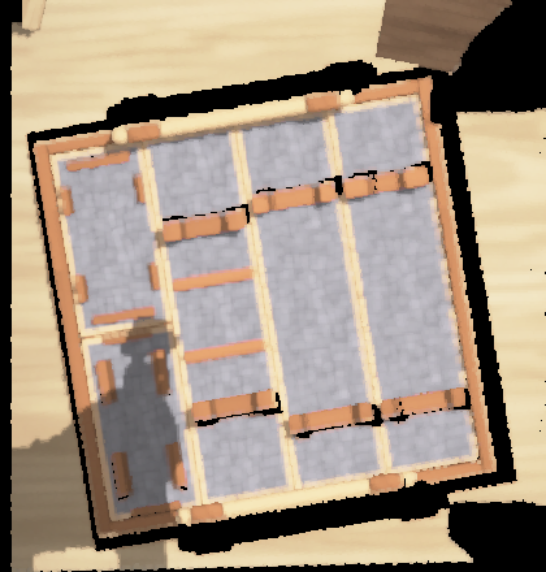

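View pics/w2o.png

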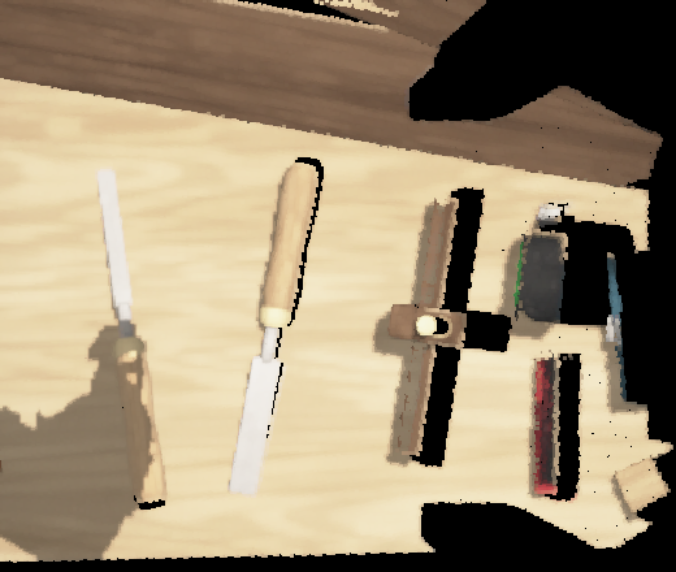

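The first top view shows the tray with the tape bay far left (105,240), the hex bay near left (140,430), the gauge cradle at (220,320) and two chisel cradles at (300,310) and (390,290). The second shows the 12 mm chisel at (130,340), the 20 mm chisel at (272,325), the gauge at (425,325), the tape at (542,275) and the hex set at (545,427). Next I'll fit the poses.

Run:
```python
from h import *
z=np.load('pics/w1.npz');W=wworld(z['d'],z['pos'],z['rot'])
b=(.33,.77,-.02,.4)
m=(W[...,2]>.016)&(W[...,2]<.045)&(W[...,0]>b[0])&(W[...,0]<b[1])&(W[...,1]>b[2])&(W[...,1]<b[3])
n,l,s,_=cv2.connectedComponentsWithStats(m.astype(np.uint8)); k=1+s[1:,4].argmax()
P=W[l==k]; 
# exclude walnut board: keep the tray component
r=cv2.minAreaRect((P[:,:2]*1000).astype(np.float32));print(r, cv2.boxPoints(r))
# robust edges: angle sweep using percentile extents
best=min(((np.ptp(np.percentile(q[:,0],[.3,99.7]))*np.ptp(np.percentile(q[:,1],[.3,99.7])),a) for a in np.radians(np.arange(-15,15.01,.1)) for q in [P[:,:2]@np.array([[np.cos(a),-np.sin(a)],[np.sin(a),np.cos(a)]])]))
a=best[1];R=np.array([[np.cos(a),-np.sin(a)],[np.sin(a),np.cos(a)]]);q=P[:,:2]@R
e=np.array([np.percentile(q,.3,0),np.percentile(q,99.7,0)]);c=e.mean(0)@R.T
print('angle',np.degrees(a),'ext',e[1]-e[0],'centre',c)
# tray-frame height map: u along tray x (far), v along tray left
Q=(W[...,:2]-c)@R; 
def prof(u0,u1,lo,hi):
    mm=(Q[...,0]>u0)&(Q[...,0]<u1)&(W[...,2]>.0)&(W[...,2]<.05)
    idx=((Q[...,1][mm])*500).round().astype(int); zz=W[...,2][mm]
    return {i*2:int(round(np.percentile(zz[idx==i],60)*1000)) for i in range(int(lo*500),int(hi*500)) if (idx==i).sum()>2}
# rail rows along u for cols 3,4 (v ~ -36,-108) & 2
for v in(108,36,-36,-108):
    mm=(abs(Q[...,1]-v/1000)>.016)&(abs(Q[...,1]-v/1000)<.028)&(W[...,2]<.06)&(W[...,2]>0)
    idx=(Q[...,0][mm]*500).round().astype(int);zz=W[...,2][mm]
    print('col',v,' '.join(f'{i*2}:{int(round(np.median(zz[idx==i])*1000))}' for i in range(-80,80) if (idx==i).sum()>2))
np.savez('tray.npz',c=c,a=a)
S=np.full((640,620),np.nan)
mm=(abs(Q[...,0])<.16)&(abs(Q[...,1])<.155)&(W[...,2]<.08)
S[((.16-Q[...,0][mm])*2000).astype(int),((.155-Q[...,1][mm])*2000).astype(int)]=W[...,2][mm]
g=np.nan_to_num(S*1000*6,nan=0).clip(0,255).astype(np.uint8);g=cv2.dilate(g,np.ones((4,4)))
cv2.imwrite('pics/th.png',cv2.resize(cv2.applyColorMap(g,cv2.COLORMAP_JET),None,fx=.93,fy=.93))
```

```text
((533.6375732421875, 195.9944305419922), (308.69964599609375, 310.38726806640625), 9.573060989379883) [[355.6277   323.35773 ]
 [407.2467    17.292807]
 [711.64746   68.631134]
 [660.02844  374.69604 ]]
angle 9.399999999999913 ext [0.3044875  0.30821543] centre [0.53360189 0.19631443]
col 108 -154:29 -152:30 -150:31 -148:30 -146:30 -144:25 -142:29 -140:17 -138:17 -136:16 -134:16 -132:16 -130:16 -128:17 -126:26 -124:29 -122:29 -120:28 -118:28 -116:29 -114:29 -112:28 -110:29 -108:28 -106:28 -104:28 -102:29 -100:29 -98:28 -96:28 -94:29 -92:24 -90:16 -88:16 -86:16 -84:16 -82:16 -80:16 -78:16 -76:16 -74:16 -72:16 -70:16 -68:16 -66:16 -64:16 -62:16 -60:16 -58:16 -56:16 -54:16 -52:29 -50:29 -48:28 -46:28 -44:28 -42:28 -40:28 -38:28 -36:28 -34:29 -32:28 -30:29 -28:28 -26:28 -24:29 -22:28 -20:27 -18:16 -16:16 -14:16 -12:16 -10:15 -8:17 -6:16 -4:16 -2:15 0:7 2:15 4:16 6:16 8:17 10:23 12:23 14:22 16:16 18:15 20:16 22:16 24:16 26:16 28:16 30:17 32:17 34:17 36:16 38:17 40:16 42:16 44:17 46:16 48:16 50:16 52:16 54:16 56:16 58:16 60:16 62:15 64:16 66:16 68:16 70:16 72:16 74:16 76:16 78:16 80:16 82:
[... 2677 characters left out ...]
16 -62:16 -60:16 -58:16 -56:16 -54:17 -52:16 -50:16 -48:16 -46:16 -44:16 -42:16 -40:16 -38:16 -36:16 -34:16 -32:16 -30:16 -28:16 -26:16 -24:16 -22:16 -20:16 -18:16 -16:16 -14:16 -12:16 -10:16 -8:16 -6:16 -4:16 -2:16 0:16 2:16 4:16 6:16 8:16 10:16 12:16 14:16 16:16 18:16 20:16 22:16 24:16 26:15 28:16 30:16 32:16 34:15 36:16 38:16 40:16 42:16 44:16 46:16 48:15 50:16 52:16 54:16 56:16 58:16 60:16 62:16 64:16 66:16 68:16 70:16 72:16 74:36 76:39 78:39 80:39 82:39 84:39 86:39 90:15 92:16 94:16 96:16 98:16 100:16 102:15 104:16 106:16 108:16 110:16 112:16 114:16 116:16 118:16 120:16 122:16 124:16 126:16 128:16 130:16 132:16 134:16 136:16 138:16 140:15 142:16 144:24 146:29 148:30 150:30 152:30 154:53
```

View pics/th.png

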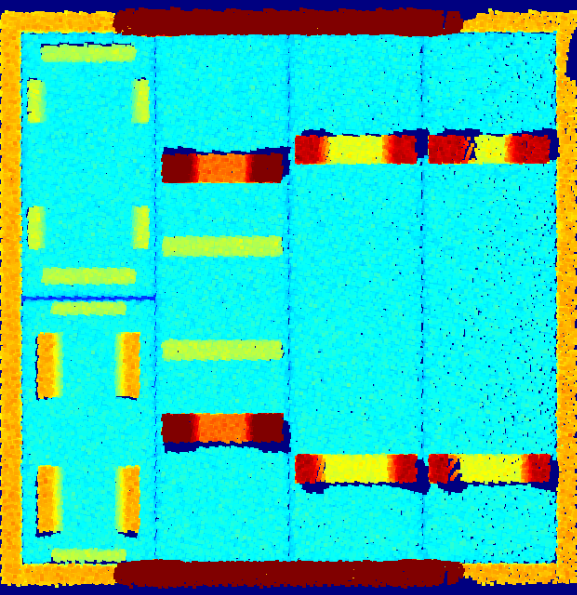

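The height map is clear. Column 3 (v=-36) has the wide blade notch at (355,150) and column 4 has the narrow one at (490,150). The gauge cradle is column 2, the tape bay is far in column 1 and the hex bay is near. Now the tool poses.

Run:
```python
from h import *
o=ctrl.get_obs();print(o['eef_pos'],abs(o['dq']).max())
p,d=shot('wrist','w3')
z=np.load('pics/w3.npz');W=wworld(z['d'],z['pos'],z['rot']);Z=W[...,2]
def reg(x0,x1,y0,y1,z0,z1):
    return W[(W[...,0]>x0)&(W[...,0]<x1)&(W[...,1]>y0)&(W[...,1]<y1)&(Z>z0)&(Z<z1)]
def axis(P):
    c=np.median(P[:,:2],0) ; vx,vy,cx,cy=cv2.fitLine((P[:,:2]*1000).astype(np.float32),cv2.DIST_HUBER,0,.01,.01).ravel()
    s=np.sign(vx) ; dv=np.array([vx,vy])*s; c=np.array([cx,cy]); t=(P[:,:2]*1000-c)@dv; w=(P[:,:2]*1000-c)@[-dv[1],dv[0]]
    return 'ang %.1f'%np.degrees(np.arctan2(dv[1],dv[0])),'ends',(c+dv*np.percentile(t,.5)).round(1),(c+dv*np.percentile(t,99.5)).round(1),'mid',(c+dv*(t.min()+t.max())/2).round(1),'len %.1f w %.1f'%(np.ptp(np.percentile(t,[.5,99.5])),np.ptp(np.percentile(w,[2,98]))),'z',np.percentile(P[:,2]*1000,[50,99]).round(1),len(P)
for n,b in dict(c12all=(.36,.66,-.13,-.03,.003,.04),c12ridge=(.36,.66,-.13,-.03,.0225,.04),c20all=(.38,.66,-.24,-.14,.003,.04),c20ridge=(.38,.66,-.24,-.14,.0225,.04),stem=(.4,.63,-.37,-.26,.033,.041),hex=(.37,.51,-.43,-.38,.016,.03)).items(): print(n,axis(reg(*b)))
for n,b in dict(fence=(.45,.58,-.39,-.25,.052,.062),screw=(.45,.58,-.39,-.25,.066,.085),tape=(.5,.62,-.45,-.36,.06,.075),tapeall=(.5,.62,-.45,-.36,.02,.075),hexr=(.37,.51,-.43,-.38,.012,.03)).items():
    P=reg(*b); print(n,cv2.minAreaRect((P[:,:2]*1000).astype(np.float32)),np.median(P[:,2]),len(P))
```

```text
[ 0.53460007 -0.1597785   0.31076848] 0.024743537937270372
c12all ('ang 8.1', 'ends', array([386.7, -96.9]), array([633.5, -61.8]), 'mid', array([511.7, -79.1]), 'len 249.2 w 23.3', 'z', array([21.2, 27. ]), 2976)
c12ridge ('ang 7.8', 'ends', array([386.9, -96.4]), array([506.3, -80.1]), 'mid', array([447.4, -88.1]), 'len 120.5 w 16.5', 'z', array([24.5, 27.3]), 1229)
c20all ('ang -10.0', 'ends', array([ 393.1, -166.7]), array([ 642.4, -210.5]), 'mid', array([ 517.8, -188.6]), 'len 253.2 w 22.7', 'z', array([18.7, 26.6]), 2920)
c20ridge ('ang -10.7', 'ends', array([ 522.7, -190.8]), array([ 642. , -213.3]), 'mid', array([ 581.8, -201.9]), 'len 121.4 w 16.6', 'z', array([24.4, 27. ]), 1017)
stem ('ang -8.6', 'ends', array([ 422.5, -292.3]), array([ 617.3, -321.9]), 'mid', array([ 519.8, -307.1]), 'len 197.1 w 36.8', 'z', array([37.3, 39.5]), 1611)
hex ('ang -1.5', 'ends', array([ 391.3, -398. ]), array([ 500.1, -400.9]), 'mid', array([ 445.3, -399.4]), 'len 108.9 w 16.9', 'z', array([21.4, 24.4]), 876)
fence ((530.5911254882812, -337.6207580566406), (54.14223098754883, 122.38054656982422), 23.58566665649414) 0.057288597309116146 906
screw ((536.1256103515625, -350.7243347167969), (32.03978729248047, 103.24691772460938), 33.07914352416992) 0.07484614712797852 131
tape ((556.719970703125, -396.0121765136719), (34.0957145690918, 60.96547317504883), 83.73180389404297) 0.06463624441193738 918
tapeall ((547.00634765625, -412.7103576660156), (74.47711944580078, 94.04617309570312), 89.7628173828125) 0.05849437033886534 1981
hexr ((445.2183837890625, -400.3212585449219), (19.672780990600586, 110.00851440429688), 89.21710968017578) 0.02093156847260086 994
```

```bash
cat >> h.py <<'E'
import json,os
# commanded pose: x,y,z (m), yaw of tool y from world x (deg)
def cmd(): return json.load(open('cmd.json')) if os.path.exists('cmd.json') else [.535,-.16,.311,0.]
def row(x,y,z,psi,base=None,save=True):
    b=base or cmd(); a=np.radians(b[3])
    tx=np.array([-np.sin(a),np.cos(a),0]);ty=np.array([np.cos(a),np.sin(a),0])
    d=np.array([x,y,z])-b[:3]; r=np.round([d@tx/.4,d@ty/.4,-d[2]/.4,-(psi-b[3])/180],3)
    if save:
        n=list(np.array(b[:3])+.4*(r[0]*tx+r[1]*ty+np.array([0,0,-r[2]])))+[b[3]-180*r[3]]; json.dump(n,open('cmd.json','w'))
    return list(r)
def tray(u,v):
    t=np.load('tray.npz');a=np.radians(9.5);return t['c']+u*np.array([np.cos(a),np.sin(a)])+v*np.array([-np.sin(a),np.cos(a)])
def go(*wps):
    for w in wps: print([float(x) for x in row(*w)])
E
python3 - <<'E'
from h import *
p=(.4618,-.0861)
go((*p,.12,97.8),(*p,.002,97.8),(*p,.12,97.8))
x,y=tray(-.054,-.108);print(x,y)
go((x,y,.14,99.5),(x,y,.032,99.5),(x,y,.028,99.5))
E
```

```text
[0.185, -0.183, 0.478, -0.543]
[0.0, -0.0, 0.294, -0.0]
[0.0, -0.0, -0.294, -0.0]
0.4981676104367569 0.08088300955785095
[-0.146, 0.401, -0.051, -0.01]
[-0.0, 0.0, 0.27, 0.0]
[-0.0, 0.0, 0.01, 0.0]
```

Emit:
{"api": "drive_tool", "payload": {"plan": [[[0.185,-0.183,0.478,-0.46],[0.185,-0.183,0.478,-0.46],[0.185,-0.183,0.478,-0.46],[0.185,-0.183,0.478,-0.46],[0.185,-0.183,0.478,-0.46],[0.185,-0.183,0.478,-0.46],[0.185,-0.183,0.478,-0.46],[0.185,-0.183,0.478,-0.46],[0.185,-0.183,0.478,-0.46],[0.185,-0.183,0.478,-0.46],[0.185,-0.183,0.478,-0.46],[0.185,-0.183,0.478,-0.46]]], "jaw": 0.35}}

```text
time_s: 3.0
eef_pos: [0.4619, -0.0847, 0.1203]
eef_rot: [0.0, 0.058, 0.998, -0.0]
wrist_force: [0.7, -0.8, 0.1]
opening: 0.649
grasp_force: 0.0
```

Emit:
{"api": "drive_tool", "payload": {"plan": [[[0,0,0,-0.083],[0,0,0,-0.083],[0,0,0,-0.083],[0,0,0,-0.083],[0,0,0,-0.083],[0,0,0,-0.083]]]}}

```text
time_s: 3.5
eef_pos: [0.4619, -0.0856, 0.1202]
eef_rot: [0.0, -0.067, 0.998, -0.0]
wrist_force: [0.5, -0.2, 0.7]
opening: 0.651
grasp_force: 0.0
```

Run:
```python
from h import *
o=ctrl.get_obs();print(o['eef_pos'],o['q'].round(2));R=Rt(o['eef_rot']);print(R.round(3),np.degrees(np.arctan2(R[1,1],R[0,1])))
p,d=shot('wrist','w4')
```

```text
[ 0.46187253 -0.0856264   0.12017867] [-0.44  0.08  1.96  0.    1.1  -2.14]
[[-0.991 -0.133  0.   ]
 [-0.133  0.991 -0.   ]
 [-0.    -0.    -1.   ]] 97.63688507478827
```

View pics/w4.png

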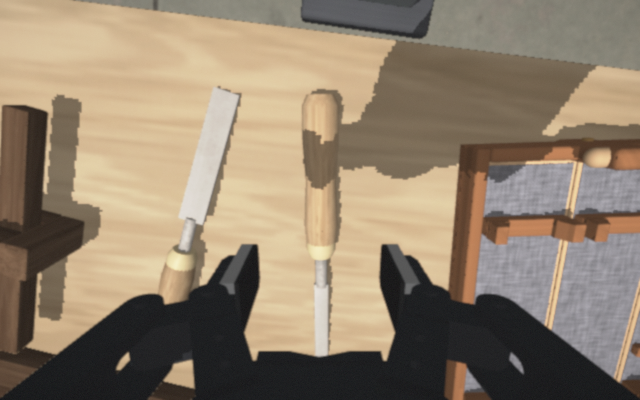

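The chisel handle runs vertically at column 320, centred between the fingers (245 and 390), so I'll descend and close.

Emit:
{"api": "drive_tool", "payload": {"plan": [[[0,0,0.1,0],[0,0,0.2,0],[0,0,0.26,0],[0,0,0.28,0],[0,0,0.294,0],[0,0,0.294,0],[0,0,0.294,0]]]}}

```text
time_s: 4.13
eef_pos: [0.463, -0.0865, 0.0037]
eef_rot: [0.001, -0.067, 0.998, -0.0]
wrist_force: [0.1, -0.4, -0.3]
opening: 0.65
grasp_force: 0.0
```

Emit:
{"api": "drive_tool", "payload": {"plan": [[[0,0,0,0],[0,0,0,0],[0,0,0,0],[0,0,0,0],[0,0,0,0],[0,0,0,0],[0,0,0,0],[0,0,0,0]]], "jaw": 1}}

```text
time_s: 4.8
eef_pos: [0.4629, -0.0863, 0.004]
eef_rot: [0.001, -0.068, 0.998, -0.001]
wrist_force: [-0.9, 1.6, 7.8]
opening: 0.281
grasp_force: 58.5
```

Emit:
{"api": "drive_tool", "payload": {"plan": [[[0,0,-0.03,0],[0,0,-0.1,0],[0,0,-0.2,0],[0,0,-0.294,0],[0,0,-0.294,0],[0,0,-0.294,0]]]}}

```text
time_s: 5.3
eef_pos: [0.4638, -0.0869, 0.123]
eef_rot: [0.003, -0.068, 0.998, -0.002]
wrist_force: [-0.4, -1.0, -2.2]
opening: 0.276
grasp_force: 59.7
```

```bash
cat >> h.py <<'E'
def held(fn):
    # ridge of a held item in the tool frame: fit height along tool x (handle side is visible)
    o=ctrl.get_obs(); p,d=shot('wrist',fn); W=wworld(d,o['eef_pos'],o['eef_rot']); T=(W-o['eef_pos'])@Rt(o['eef_rot'])
    m=(abs(T[...,1])<.016)&(T[...,2]>-.03)&(T[...,2]<.03)&(T[...,0]>.012)&(T[...,0]<.12)
    P=T[m]; 
    for x in np.arange(.015,.12,.01):
        q=P[(P[:,0]>x)&(P[:,0]<x+.01)]
        if len(q)>10: print('tx %.0f top z %.1f  ty %.1f..%.1f'%(x*1000,np.percentile(q[:,2],3)*1000,*np.percentile(q[:,1]*1000,[2,98])))
    return o
E
python3 -c "
from h import *
o=held('h1');print(o['eef_pos'],cmd())"
```

```text
tx 15 top z -20.9  ty -11.2..10.8
tx 25 top z -21.6  ty -11.9..11.3
tx 35 top z -22.3  ty -12.5..11.8
tx 45 top z -22.5  ty -12.9..12.2
tx 55 top z -22.5  ty -12.9..12.0
tx 65 top z -22.5  ty -12.5..11.8
tx 75 top z -20.0  ty -10.5..9.6
[ 0.46383637 -0.08686684  0.123006  ] [0.4980655925088413, 0.08080385726949686, 0.02819999999999998, 99.54]
```

Run:
```python
from h import *
json.dump([.461,-.0861,.12,97.74],open('cmd.json','w'))
row(.4618,-.0861,.12,97.74)
x,y=tray(-.051,-.108)
go((x,y,.12,99.5),(x,y,.045,99.5),(x,y,.031,99.5))
```

```text
[-0.154, 0.401, -0.0, -0.01]
[0.0, 0.0, 0.187, 0.0]
[0.0, 0.0, 0.035, 0.0]
```

Emit:
{"api": "drive_tool", "payload": {"plan": [[[-0.154,0.401,0,-0.01],[-0.154,0.401,0,-0.01],[-0.154,0.401,0,-0.01],[-0.154,0.401,0,-0.01],[-0.154,0.401,0,-0.01],[-0.154,0.401,0,-0.01],[-0.154,0.401,0,-0.01],[-0.154,0.401,0,-0.01]]]}}

```text
time_s: 6.02
eef_pos: [0.5002, 0.0803, 0.1188]
eef_rot: [-0.001, -0.083, 0.997, -0.0]
wrist_force: [-0.0, -0.4, -2.5]
opening: 0.277
grasp_force: 59.9
```

Emit:
{"api": "drive_tool", "payload": {"plan": [[[0,0,0.06,0],[0,0,0.12,0],[0,0,0.187,0],[0,0,0.187,0],[0,0,0.187,0],[0,0,0.187,0]]]}}

```text
time_s: 6.52
eef_pos: [0.5019, 0.0802, 0.0462]
eef_rot: [0.0, -0.082, 0.997, -0.0]
wrist_force: [0.1, 0.5, -1.0]
opening: 0.279
grasp_force: 59.9
```

```bash
python3 -c "
from h import *
o=held('h2');print(o['eef_pos'],cmd(),o['wrist_force'],tray(-.051,-.108))"
```

```text
tx 15 top z -20.9  ty -11.1..10.8
tx 25 top z -21.6  ty -11.9..11.4
tx 35 top z -22.2  ty -12.5..11.9
tx 45 top z -22.5  ty -12.9..12.2
tx 55 top z -22.6  ty -12.9..12.0
tx 65 top z -22.4  ty -12.5..11.9
tx 75 top z -20.0  ty -14.0..14.5
tx 85 top z 16.6  ty -15.2..15.4
tx 95 top z 15.1  ty -15.5..15.7
[0.50189653 0.08024102 0.04624675] [0.5012291501817308, 0.08124256922748548, 0.031199999999999988, 99.53999999999999] [ 0.09638223  0.4564491  -0.98542657] [0.50112647 0.08137815]
```

View pics/h2.png

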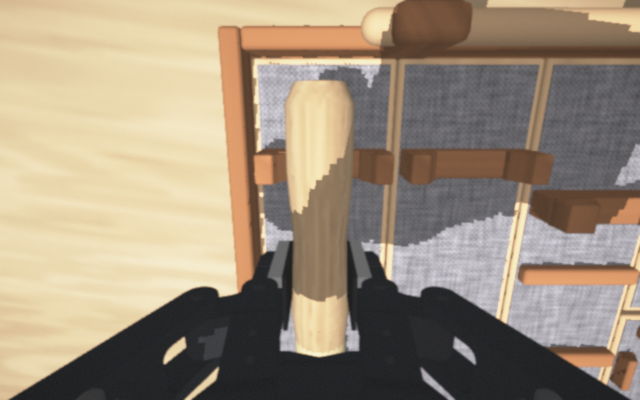

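The handle (column 320) lines up with the near notch, whose rail spans 255–393, so I'll lower it and release with a small opening.

Emit:
{"api": "drive_tool", "payload": {"plan": [[[0,0,0.015,0],[0,0,0.025,0],[0,0,0.033,0],[0,0,0.037,0],[0,0,0.037,0],[0,0,0.037,0],[0,0,0.037,0]]]}}

```text
time_s: 7.15
eef_pos: [0.5013, 0.0813, 0.0306]
eef_rot: [0.0, -0.083, 0.997, 0.0]
wrist_force: [0.8, 0.3, -1.2]
opening: 0.276
grasp_force: 59.9
```

```bash
python3 -c "
from h import *
o=held('h3');print(o['eef_pos'],o['wrist_force'],o['torque'])"
```

```text
tx 15 top z -20.8  ty -15.4..15.3
tx 25 top z -21.6  ty -12.3..15.0
tx 35 top z -22.3  ty -15.3..15.3
tx 45 top z -22.5  ty -13.0..14.6
tx 55 top z -22.6  ty -12.9..12.5
tx 65 top z -22.4  ty -12.9..14.4
tx 75 top z -19.7  ty -15.4..15.4
tx 85 top z 1.0  ty -15.4..15.4
tx 95 top z -21.5  ty -15.4..15.8
tx 105 top z 29.2  ty -12.0..14.1
[0.50132777 0.08133345 0.0305637 ] [ 0.81624831  0.25264677 -1.21842433] [ 0.01885913 -0.04831687 -0.04034926]
```

Emit:
{"api": "drive_tool", "payload": {"plan": [[[0,0,0,0],[0,0,0,0],[0,0,0,0],[0,0,0,0],[0,0,0,0]]], "jaw": 0.55}}

```text
time_s: 7.62
eef_pos: [0.5014, 0.0812, 0.0307]
eef_rot: [0.0, -0.083, 0.997, -0.0]
wrist_force: [0.2, 0.0, -0.2]
opening: 0.449
grasp_force: 0.0
```

Emit:
{"api": "drive_tool", "payload": {"plan": [[[0,0,-0.03,0],[0,0,-0.1,0],[0,0,-0.2,0],[0,0,-0.3,0],[0,0,-0.3,0],[0,0,-0.3,0]]]}}

```text
time_s: 8.12
eef_pos: [0.5037, 0.0811, 0.1545]
eef_rot: [0.004, -0.083, 0.997, -0.001]
wrist_force: [-0.3, -0.3, -0.2]
opening: 0.455
grasp_force: 0.0
```

Run:
```python
from h import *
o=ctrl.get_obs(); p,d=shot('wrist','c1');W=wworld(d,o['eef_pos'],o['eef_rot']);Z=W[...,2]*1000
t=np.load('tray.npz');a=np.radians(9.5);R=np.array([[np.cos(a),-np.sin(a)],[np.sin(a),np.cos(a)]]);Q=(W[...,:2]-t['c'])@R*1000
for u in range(-140,150,10):
    m=(abs(Q[...,0]-u)<4)&(abs(Q[...,1]+108)<30)&(Z>20)&(Z<62)
    if m.sum()>5:
        zt=np.percentile(Z[m],97); k=m&(Z>zt-4); print(u,'top %.1f v %.1f'%(zt,np.median(Q[...,1][k])),end='; ')
y=row(.5013,.0814,.1504,99.54,base=[.5012,.0812,.1504,99.54])
g=(.5675,-.1992)
go((*g,.15,79.3),(*g,.002,79.3))
```

```text
-140 top 59.8 v -80.2; -130 top 50.9 v -107.5; -120 top 53.1 v -107.1; -110 top 53.4 v -107.4; -100 top 52.7 v -107.4; -90 top 51.9 v -107.3; -80 top 51.6 v -106.9; -70 top 50.3 v -107.2; -60 top 50.1 v -107.2; -50 top 50.1 v -107.2; -40 top 50.4 v -107.1; -30 top 50.4 v -107.1; -20 top 49.3 v -107.0; -10 top 48.4 v -107.0; 0 top 45.3 v -107.0; 10 top 40.9 v -106.9; 20 top 40.9 v -106.8; 30 top 38.2 v -106.8; 40 top 36.4 v -106.7; 50 top 35.4 v -106.7; 60 top 33.6 v -106.6; 70 top 38.9 v -122.1; 80 top 39.7 v -121.2; 90 top 38.6 v -90.9; 100 top 27.9 v -106.4; 110 top 26.7 v -105.4; 120 top 24.6 v -106.3; [-0.047, -0.719, 0.001, 0.112]
[-0.0, 0.0, 0.37, 0.0]
```

Run:
```python
from h import *
z=np.load('pics/w3.npz');W=wworld(z['d'],z['pos'],z['rot']);Z=W[...,2]*1000
a=np.radians(7.8);R=np.array([[np.cos(a),-np.sin(a)],[np.sin(a),np.cos(a)]]);Q=(W[...,:2]-[.5153,-.0788])@R*1000
for u in range(-140,150,10):
    m=(abs(Q[...,0]-u)<4)&(abs(Q[...,1])<15)
    if m.sum()>5: print(u,'%.1f'%np.percentile(Z[m],97),end='; ')
```

```text
-140 1.2; -130 24.6; -120 26.8; -110 27.0; -100 27.1; -90 26.4; -80 25.8; -70 25.3; -60 25.3; -50 25.8; -40 26.0; -30 26.3; -20 25.4; -10 24.5; 0 17.5; 10 18.3; 20 18.1; 30 15.2; 40 14.1; 50 13.1; 60 12.1; 70 11.0; 80 9.4; 90 8.6; 100 7.1; 110 6.2; 120 4.6; 130 0.7; 140 0.6;
```

Emit:
{"api": "drive_tool", "payload": {"plan": [[[-0.047,-0.719,0.001,0.112],[-0.047,-0.719,0.001,0.112],[-0.047,-0.719,0.001,0.112],[-0.047,-0.719,0.001,0.112],[-0.047,-0.719,0.001,0.112],[-0.047,-0.719,0.001,0.112],[-0.047,-0.719,0.001,0.112],[-0.047,-0.719,0.001,0.112],[-0.047,-0.719,0.001,0.112],[-0.047,-0.719,0.001,0.112],[-0.047,-0.719,0.001,0.112]]], "jaw": 0.35}}

```text
time_s: 9.08
eef_pos: [0.5666, -0.1976, 0.1489]
eef_rot: [-0.001, 0.092, 0.996, 0.001]
wrist_force: [-0.1, -0.8, -0.2]
opening: 0.651
grasp_force: 0.0
```

Run:
```python
from h import *
o=ctrl.get_obs(); p,d=shot('wrist','w5');W=wworld(d,o['eef_pos'],o['eef_rot'])
T=(W-o['eef_pos'])@Rt(o['eef_rot']); print(o['eef_pos'])
# visible part: tool x>0 side
for x in range(-30,140,10):
    m=(abs(T[...,0]*1000-x)<4)&(abs(T[...,1])<.03)&(W[...,2]>.004)&(W[...,2]<.03)
    if m.sum()>8:print(x,'ty %.1f..%.1f top %.1f'%(*np.percentile(T[...,1][m]*1000,[2,98]),np.percentile(W[...,2][m]*1000,97)),end='; ')
```

```text
[ 0.56656353 -0.19764348  0.14891629]
-30 ty -13.2..10.5 top 25.8; -20 ty -12.4..9.6 top 25.2; -10 ty -12.1..9.5 top 25.0; 0 ty -12.9..10.2 top 25.4; 10 ty -13.6..10.9 top 26.0; 20 ty -13.4..10.8 top 26.3; 30 ty -12.5..10.7 top 25.5; 40 ty -12.5..9.7 top 25.0; 50 ty -9.1..6.6 top 22.4; 60 ty -5.8..3.1 top 18.2; 70 ty -8.2..6.3 top 18.2; 80 ty -10.5..8.6 top 16.4; 90 ty -10.5..8.5 top 14.7; 100 ty -10.4..8.4 top 13.5; 110 ty -10.3..8.4 top 12.2; 120 ty -10.3..8.6 top 11.3; 130 ty -10.2..9.0 top 10.0;
```

Chisel 20 is centred within 1.5 mm. I'll correct 4 mm along it, then descend, grip and lift.

Emit:
{"api": "drive_tool", "payload": {"plan": [[[0.01,-0.003,0.1,0],[0.01,-0.003,0.2,0],[0.01,-0.003,0.28,0],[0.01,-0.003,0.34,0],[0.01,-0.003,0.36,0],[0.01,-0.003,0.37,0],[0.01,-0.003,0.37,0],[0.01,-0.003,0.37,0]]]}}

```text
time_s: 9.8
eef_pos: [0.5646, -0.1999, 0.0038]
eef_rot: [0.001, 0.092, 0.996, -0.001]
wrist_force: [0.0, 1.1, 0.1]
opening: 0.65
grasp_force: 0.0
```

Emit:
{"api": "drive_tool", "payload": {"plan": [[[0,0,0,0],[0,0,0,0],[0,0,0,0],[0,0,0,0],[0,0,0,0],[0,0,0,0],[0,0,0,0]]], "jaw": 1}}

```text
time_s: 10.38
eef_pos: [0.5645, -0.2003, 0.004]
eef_rot: [0.001, 0.093, 0.996, -0.001]
wrist_force: [-2.2, 1.1, 6.8]
opening: 0.288
grasp_force: 58.6
```

Emit:
{"api": "drive_tool", "payload": {"plan": [[[0,0,-0.03,0],[0,0,-0.1,0],[0,0,-0.2,0],[0,0,-0.3,0],[0,0,-0.37,0],[0,0,-0.37,0],[0,0,-0.37,0],[0,0,-0.37,0]]]}}

```text
time_s: 11.05
eef_pos: [0.5627, -0.1994, 0.1499]
eef_rot: [-0.0, 0.093, 0.996, 0.0]
wrist_force: [-0.4, -0.1, -2.1]
opening: 0.29
grasp_force: 59.2
```

Run:
```python
from h import *
o=held('h4')
c=cmd();print(o['eef_pos'],c)
a=np.radians(79.3);b=[c[0]+.4*(.01*-np.sin(a)-.003*np.cos(a)),c[1]+.4*(.01*np.cos(a)-.003*np.sin(a)),.15,c[3]]
print(b); json.dump(b,open('cmd.json','w'))
x,y=tray(-.054,-.036);print(x,y)
go((x,y,.15,b[3]-79.92),(x,y,.15,-80.5))
```

```text
tx 15 top z -22.2  ty -12.6..11.7
tx 25 top z -21.3  ty -11.7..10.8
tx 35 top z -20.9  ty -11.1..10.2
tx 45 top z -17.7  ty -8.3..7.3
tx 55 top z -14.4  ty -5.0..4.0
tx 65 top z -14.3  ty -9.8..8.5
tx 75 top z -12.0  ty -10.1..9.0
tx 85 top z -10.9  ty -10.0..8.9
tx 95 top z -9.8  ty -9.9..9.0
tx 105 top z -9.1  ty -9.9..9.0
[ 0.56267508 -0.19937072  0.14985837] [0.5674057074864722, -0.1993066920702885, 0.0020000000000000018, 79.38000000000001]
[np.float64(0.5632524563618351), np.float64(-0.19974316096459854), 0.15, 79.38000000000001]
0.48628418281478814 0.15189557286853161
[0.351, 0.829, -0.0, 0.444]
[-0.0, -0.0, -0.0, 0.444]
```

Emit:
{"api": "drive_tool", "payload": {"plan": [[[0.351,0.829,0,0.444],[0.351,0.829,0,0.444],[0.351,0.829,0,0.444],[0.351,0.829,0,0.444],[0.351,0.829,0,0.444],[0.351,0.829,0,0.444],[0.351,0.829,0,0.444],[0.351,0.829,0,0.444],[0.351,0.829,0,0.444],[0.351,0.829,0,0.444],[0.351,0.829,0,0.444],[0.351,0.829,0,0.444]]]}}

```text
time_s: 12.1
eef_pos: [0.4844, 0.1533, 0.148]
eef_rot: [-0.001, 0.712, 0.702, -0.002]
wrist_force: [0.1, 0.0, -1.9]
opening: 0.296
grasp_force: 59.4
```

Emit:
{"api": "drive_tool", "payload": {"plan": [[[0,0,0,0.444],[0,0,0,0.444],[0,0,0,0.444],[0,0,0,0.444],[0,0,0,0.444],[0,0,0,0.444],[0,0,0,0.444],[0,0,0,0.444],[0,0,0,0.444],[0,0,0,0.444],[0,0,0,0.444],[0,0,0,0.444]]]}}

```text
time_s: 13.1
eef_pos: [0.4849, 0.152, 0.1481]
eef_rot: [-0.0, 0.997, 0.081, -0.002]
wrist_force: [-0.5, 0.2, -1.0]
opening: 0.296
grasp_force: 59.4
```

Run:
```python
from h import *
o=ctrl.get_obs();R=Rt(o['eef_rot']);print(o['eef_pos'],np.degrees(np.arctan2(R[1,1],R[0,1])),cmd(),abs(o['dq']).max())
shot('wrist','h5')
```

```text
[0.48494592 0.15196706 0.14808918] -80.73927751815657 [0.4863693961353187, 0.15205182912225002, 0.15, -80.46] 0.05965473416626737
```

View pics/h5.png

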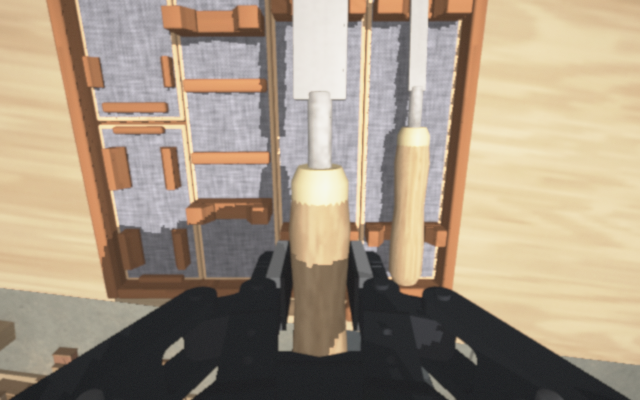

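Chisel 12 sits in its notches at (410,230), and chisel 20 is held above its cradle at column 320 with its handle towards the robot. Lowering now.

Emit:
{"api": "drive_tool", "payload": {"plan": [[[0,0,0.08,0],[0,0,0.16,0],[0,0,0.23,0],[0,0,0.26,0],[0,0,0.26,0],[0,0,0.26,0],[0,0,0.26,0]]]}}

```text
time_s: 13.73
eef_pos: [0.4871, 0.1522, 0.0468]
eef_rot: [0.0, 0.996, 0.084, 0.0]
wrist_force: [0.2, -0.1, -1.1]
opening: 0.293
grasp_force: 59.4
```

Run:
```python
from h import *
o=ctrl.get_obs();R=Rt(o['eef_rot']);print(o['eef_pos'],np.degrees(np.arctan2(R[1,1],R[0,1])),o['wrist_force'],tray(-.054,-.036))
p,d=shot('wrist','h6');W=wworld(d,o['eef_pos'],o['eef_rot']);Z=W[...,2]*1000
t=np.load('tray.npz');a=np.radians(9.5);R=np.array([[np.cos(a),-np.sin(a)],[np.sin(a),np.cos(a)]]);Q=(W[...,:2]-t['c'])@R*1000
# held blade and far rail in same view
for u in (40,50,60):
    m=(abs(Q[...,0]-u)<4)&(abs(Q[...,1]+36)<25)&(Z>35)
    print(u,m.sum(),np.percentile(Q[...,1][m],[2,98]),np.median(Z[m]))
m=(abs(Q[...,0]-80)<5)&(abs(Q[...,1]+36)<36)&(Z>36)&(Z<42);print('rail tops v',sorted(set((Q[...,1][m]//2*2).astype(int))))
for u in range(-20,140,10):
    m=(abs(Q[...,0]-u)<4)&(abs(Q[...,1]+107)<4)
    if m.sum()>3: print(u,np.percentile(Z[m],[50,97]).round(1),end=';')
```

```text
[0.48708467 0.15215922 0.04677569] -80.37111403282016 [ 0.23178163 -0.06967684 -1.07324925] [0.48628418 0.15189557]
40 1281 [-45.86735597 -26.79679732] 55.71314017483943
50 1045 [-45.79326746 -26.87697339] 54.66770211038498Traceback (most recent call last):
  File "<stdin>", line 8, in <module>
    return _quantile_unchecked(
        a, q, axis, out, overwrite_input, method, keepdims, weights)
    return _ureduce(a,
                    func=_quantile_ureduce_func,
    ...<5 lines>...
                    overwrite_input=overwrite_input,
                    method=method)
    r = func(a, **kwargs)
    result = _quantile(arr,
                       quantiles=q,
    ...<2 lines>...
                       out=out,
                       weights=wgt)
    slices_having_nans = np.isnan(arr[-1, ...])
                                  ~~~^^^^^^^^^
IndexError: index -1 is out of bounds for axis 0 with size 0
```

Blade is centred at v=-36.3, as it should be. Lower by about 16 mm and release.

Emit:
{"api": "drive_tool", "payload": {"plan": [[[0,0,0.015,0],[0,0,0.025,0],[0,0,0.035,0],[0,0,0.039,0],[0,0,0.039,0],[0,0,0.039,0],[0,0,0.039,0]]]}}

```text
time_s: 14.37
eef_pos: [0.4865, 0.1521, 0.0306]
eef_rot: [0.0, 0.997, 0.083, 0.0]
wrist_force: [0.4, 0.4, -0.8]
opening: 0.29
grasp_force: 59.5
```

Emit:
{"api": "drive_tool", "payload": {"plan": [[[0,0,0,0],[0,0,0,0],[0,0,0,0],[0,0,0,0],[0,0,0,0]]], "jaw": 0.55}}

```text
time_s: 14.78
eef_pos: [0.4865, 0.1521, 0.0306]
eef_rot: [-0.0, 0.997, 0.083, 0.0]
wrist_force: [0.8, -0.3, 0.4]
opening: 0.45
grasp_force: 0.0
```

Emit:
{"api": "drive_tool", "payload": {"plan": [[[0,0,-0.03,0],[0,0,-0.1,0],[0,0,-0.2,0],[0,0,-0.3,0],[0,0,-0.4,0],[0,0,-0.5,0],[0,0,-0.5,0],[0,0,-0.5,0],[0,0,-0.5,0]]]}}

```text
time_s: 15.53
eef_pos: [0.4862, 0.1521, 0.2309]
eef_rot: [0.0, 0.997, 0.083, 0.0]
wrist_force: [-0.7, 0.5, -0.3]
opening: 0.453
grasp_force: 0.0
```

```bash
cat > chk.py <<'E'
from h import *
import sys
o=ctrl.get_obs(); p,d=shot('wrist',sys.argv[1]);W=wworld(d,o['eef_pos'],o['eef_rot']);Z=W[...,2]*1000
print(o['eef_pos'])
t=np.load('tray.npz');a=np.radians(9.5);R=np.array([[np.cos(a),-np.sin(a)],[np.sin(a),np.cos(a)]]);Q=(W[...,:2]-t['c'])@R*1000
for v in(-36,-107):
  print('col',v)
  for u in range(-140,150,10):
    m=(abs(Q[...,0]-u)<4)&(abs(Q[...,1]-v)<25)&(Z<70)
    k=m&(abs(Q[...,1]-v)<4)
    if k.sum()>3: print(u,np.percentile(Z[k],60).round(1),end='; ')
E
python3 chk.py c2
python3 - <<'E'
from h import *
c=cmd(); print(row(c[0],c[1],.2304,c[3],base=[c[0],c[1],.2304,c[3]]))
go((.50,-.33,.2,-8.6))
E
```

```text
[0.48617551 0.1521004  0.23088455]
col -36
-140 51.6; -130 51.5; -120 52.9; -110 52.5; -100 52.2; -90 51.4; -80 50.5; -70 49.8; -60 49.9; -50 50.0; -40 50.3; -30 49.7; -20 48.6; -10 46.4; 0 40.8; 10 40.5; 20 39.3; 30 36.9; 40 35.8; 50 34.1; 60 32.7; 70 31.4; 80 30.0; 90 28.4; 100 27.2; 110 26.0; col -107
-130 49.9; -120 53.0; -110 52.8; -100 52.2; -90 51.8; -80 50.9; -70 49.9; -60 49.3; -50 49.9; -40 49.9; -30 50.2; -20 48.9; -10 48.1; 0 40.4; 10 39.8; 20 39.7; 30 36.8; 40 35.4; 50 34.4; 60 32.7; 70 31.6; 80 29.9; 90 28.6; 100 27.2; 110 25.7; [np.float64(0.0), np.float64(0.0), np.float64(-0.0), np.float64(-0.0)]
[-0.166, 1.194, 0.076, -0.399]
```

Both chisels show the same seated profile, with the handle top at about 53 mm and the blade down in its notch. Next, view the gauge, tape and hex set from closer.

Emit:
{"api": "drive_tool", "payload": {"plan": [[[-0.166,1.194,0.076,-0.399],[-0.166,0.99,0.076,-0.399],[-0.166,0.99,0.076,-0.399]]], "jaw": 0.2}}

```text
out of range
```

Run:
```python
from h import *
c=[0.48637,0.15205,.2304,-80.46]; json.dump(c,open('cmd.json','w'))
go(((c[0]+.5)/2,(c[1]-.33)/2,.215,-8.6),(.5,-.33,.2,-8.6))
```

```text
[-0.083, 0.597, 0.038, -0.399]
[-0.593, 0.107, 0.038, -0.0]
```

Emit:
{"api": "drive_tool", "payload": {"plan": [[[-0.083,0.597,0.038,-0.399],[-0.083,0.597,0.038,-0.399],[-0.083,0.597,0.038,-0.399],[-0.083,0.597,0.038,-0.399],[-0.083,0.597,0.038,-0.399],[-0.083,0.597,0.038,-0.399],[-0.083,0.597,0.038,-0.399],[-0.083,0.597,0.038,-0.399],[-0.083,0.597,0.038,-0.399],[-0.083,0.597,0.038,-0.399],[-0.083,0.597,0.038,-0.399],[-0.083,0.597,0.038,-0.399]]], "jaw": 0.2}}

```text
time_s: 16.58
eef_pos: [0.492, -0.0886, 0.2133]
eef_rot: [-0.002, 0.757, 0.653, -0.001]
wrist_force: [-0.9, -0.3, -0.2]
opening: 0.797
grasp_force: 0.0
```

Emit:
{"api": "drive_tool", "payload": {"plan": [[[-0.593,0.107,0.038,0],[-0.593,0.107,0.038,0],[-0.593,0.107,0.038,0],[-0.593,0.107,0.038,0],[-0.593,0.107,0.038,0],[-0.593,0.107,0.038,0],[-0.593,0.107,0.038,0],[-0.593,0.107,0.038,0],[-0.593,0.107,0.038,0],[-0.593,0.107,0.038,0]]]}}

```text
time_s: 17.42
eef_pos: [0.4998, -0.3283, 0.1994]
eef_rot: [-0.001, 0.758, 0.652, 0.0]
wrist_force: [1.0, 0.2, 1.0]
opening: 0.799
grasp_force: 0.0
```

Run:
```python
from h import *
o=ctrl.get_obs();print(o['eef_pos'],abs(o['dq']).max(),cmd())
p,d=shot('wrist','w6'); W=wworld(d,o['eef_pos'],o['eef_rot'])
im,hz=ortho(W,p,.36,.64,-.47,-.25,2000,zmax=.095)
k=cv2.medianBlur(np.nan_to_num(hz*1000).clip(0,255).astype(np.uint8),5)
cv2.imwrite('pics/w6o.png',cv2.resize(cv2.dilate(im,np.ones((4,4))),None,fx=1,fy=1))
def reg(x0,x1,y0,y1,z0,z1):
    m=(W[...,0]>x0)&(W[...,0]<x1)&(W[...,1]>y0)&(W[...,1]<y1)&(W[...,2]>z0)&(W[...,2]<z1)
    m=cv2.erode(m.astype(np.uint8),np.ones((3,3)))
    n,l,s,_=cv2.connectedComponentsWithStats(m); return W[l==1+s[1:,4].argmax()]
for n,b in dict(fence=(.48,.56,-.36,-.26,.0535,.06),screw=(.48,.56,-.36,-.26,.07,.08),stem1=(.4,.48,-.34,-.26,.034,.041),stem2=(.55,.64,-.36,-.28,.034,.041),tape=(.49,.62,-.45,-.37,.055,.075),hexr=(.37,.515,-.43,-.37,.015,.03)).items():
    P=reg(*b); r=cv2.minAreaRect((P[:,:2]*1000).astype(np.float32)); print(n,np.round(r[0],1),np.round(r[1],1),round(r[2],1),np.median(P[:,2]).round(4),len(P))
```

```text
[ 0.49978624 -0.3282575   0.19937904] 0.012033742017061063 [0.4998877225438918, -0.3298877168755777, 0.2, -8.639999999999986]
fence [ 519.4 -308.2] [55.  24.2] 81.5 0.0572 1414
screw [ 519.3 -308.4] [11.5 11.4] 47.3 0.0752 171
stem1 [ 450.8 -298. ] [15.2 58.1] 81.6 0.0373 1030
stem2 [ 583.4 -318. ] [15.2 67.2] 81.5 0.0371 1162
tape [ 556.5 -395.2] [32.2 63.5] 84.2 0.064 1747
hexr [ 452.2 -400.1] [16.1 90.4] 88.9 0.0214 1231
```

View pics/w6o.png

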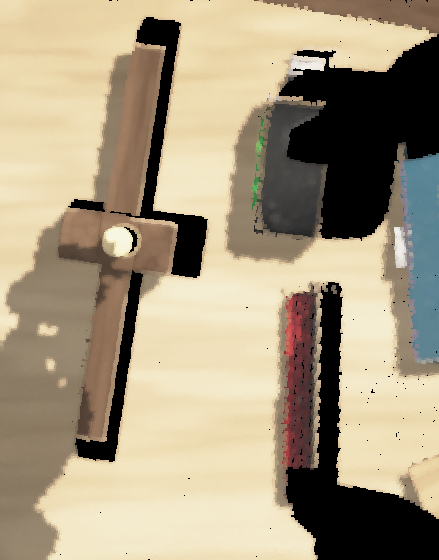

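The view shows the gauge fence at (118,240) with its stem along the picture, the tape at (292,170) with its hook at the far end, and the hex set at (302,380). Gripping the gauge.

Run:
```python
from h import *
g=(.5194,-.3082)
go((*g,.1,-8.6),(*g,.040,-8.6),(*g,.18,-8.6))
x,y=tray(0,.036)
go((x,y,.18,9.5),(x,y,.07,9.5),(x,y,.056,9.5))
```

```text
[0.061, 0.04, 0.25, -0.0]
[-0.0, 0.0, 0.15, -0.0]
[-0.0, 0.0, -0.35, -0.0]
[1.338, -0.182, -0.0, -0.101]
[-0.0, -0.0, 0.275, 0.0]
[-0.0, -0.0, 0.035, 0.0]
```

Emit:
{"api": "drive_tool", "payload": {"plan": [[[0.046,0.04,0.1,0],[0.046,0.04,0.2,0],[0.046,0.04,0.25,0],[0.046,0.04,0.25,0],[0.046,0.04,0.25,0]]]}}

```text
time_s: 17.88
eef_pos: [0.5181, -0.3123, 0.0994]
eef_rot: [-0.001, 0.758, 0.652, -0.0]
wrist_force: [0.8, 0.5, 0.6]
opening: 0.799
grasp_force: 0.0
```

I sent that move before its numbers were printed, so it is 0.015 short in tool x. The descent makes that up.

Emit:
{"api": "drive_tool", "payload": {"plan": [[[0.015,0,0,0],[0.015,0,0.05,0],[0.015,0,0.1,0],[0.015,0,0.14,0],[0.015,0,0.15,0],[0.015,0,0.15,0],[0.015,0,0.15,0]]]}}

```text
time_s: 18.47
eef_pos: [0.5206, -0.3089, 0.0423]
eef_rot: [0.002, 0.758, 0.652, 0.0]
wrist_force: [0.2, 0.6, -0.2]
opening: 0.798
grasp_force: 0.0
```

Emit:
{"api": "drive_tool", "payload": {"plan": [[[0,0,0,0],[0,0,0,0],[0,0,0,0],[0,0,0,0],[0,0,0,0],[0,0,0,0],[0,0,0,0],[0,0,0,0],[0,0,0,0]]], "jaw": 1}}

```text
time_s: 19.22
eef_pos: [0.5201, -0.3088, 0.0413]
eef_rot: [0.001, 0.758, 0.652, 0.0]
wrist_force: [-1.0, 0.1, 5.3]
opening: 0.289
grasp_force: 59.8
```

Emit:
{"api": "drive_tool", "payload": {"plan": [[[0,0,-0.03,0],[0,0,-0.1,0],[0,0,-0.2,0],[0,0,-0.3,0],[0,0,-0.35,0],[0,0,-0.35,0],[0,0,-0.35,0],[0,0,-0.35,0]]]}}

```text
time_s: 19.88
eef_pos: [0.5186, -0.3074, 0.1789]
eef_rot: [-0.001, 0.758, 0.652, -0.0]
wrist_force: [0.1, 0.4, -2.2]
opening: 0.287
grasp_force: 59.2
```

Run:
```python
from h import *
o=ctrl.get_obs();print(o['eef_pos'])
p,d=shot('wrist','h7')
x,y=tray(0,.036); c=[.5194,-.3082,.18,-8.64]; json.dump(c,open('cmd.json','w'));print(x,y)
go(((x+c[0])/2,(y+c[1])/2,.18,9.5),(x,y,.18,9.5),(x,y,.07,9.5),(x,y,.056,9.5))
```

```text
[ 0.51860915 -0.30740971  0.17894631]
0.5276601776758298 0.23182070689568887
[0.669, -0.091, -0.0, -0.101]
[0.664, 0.122, -0.0, 0.0]
[-0.0, -0.0, 0.275, 0.0]
[-0.0, -0.0, 0.035, 0.0]
```

View pics/h7.png

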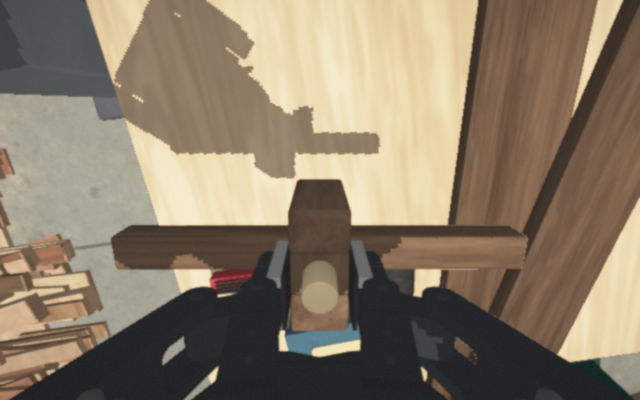

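The gauge is held squarely by its fence at (320,250), with the stem level from 113 to 525. Moving to its cradle.

Emit:
{"api": "drive_tool", "payload": {"plan": [[[0.669,-0.091,0,-0.101],[0.669,-0.091,0,-0.101],[0.669,-0.091,0,-0.101],[0.669,-0.091,0,-0.101],[0.669,-0.091,0,-0.101],[0.669,-0.091,0,-0.101],[0.669,-0.091,0,-0.101],[0.669,-0.091,0,-0.101],[0.669,-0.091,0,-0.101]]]}}

```text
time_s: 20.68
eef_pos: [0.5225, -0.0367, 0.1783]
eef_rot: [-0.001, 0.645, 0.764, -0.001]
wrist_force: [-0.1, -0.1, -1.2]
opening: 0.286
grasp_force: 59.2
```

Emit:
{"api": "drive_tool", "payload": {"plan": [[[0.664,0.122,0,0],[0.664,0.122,0,0],[0.664,0.122,0,0],[0.664,0.122,0,0],[0.664,0.122,0,0],[0.664,0.122,0,0],[0.664,0.122,0,0],[0.664,0.122,0,0],[0.664,0.122,0,0],[0.664,0.122,0,0]]]}}

```text
time_s: 21.52
eef_pos: [0.5278, 0.2303, 0.179]
eef_rot: [-0.0, 0.646, 0.763, -0.001]
wrist_force: [-0.3, -0.9, -0.7]
opening: 0.285
grasp_force: 59.2
```

Emit:
{"api": "drive_tool", "payload": {"plan": [[[0,0,0.1,0],[0,0,0.2,0],[0,0,0.25,0],[0,0,0.275,0],[0,0,0.275,0],[0,0,0.275,0]]]}}

```text
time_s: 22.02
eef_pos: [0.5285, 0.2308, 0.0706]
eef_rot: [0.0, 0.647, 0.763, 0.0]
wrist_force: [-0.3, 0.0, -1.1]
opening: 0.286
grasp_force: 59.3
```

Run:
```python
from h import *
o=ctrl.get_obs();R=Rt(o['eef_rot']);print(o['eef_pos'],np.degrees(np.arctan2(R[1,1],R[0,1])),tray(0,.036))
p,d=shot('wrist','h8');W=wworld(d,o['eef_pos'],o['eef_rot']);Z=W[...,2]*1000
t=np.load('tray.npz');a=np.radians(9.5);R=np.array([[np.cos(a),-np.sin(a)],[np.sin(a),np.cos(a)]]);Q=(W[...,:2]-t['c'])@R*1000
for u in range(-95,96,10):
    m=(abs(Q[...,0]-u)<4)&(abs(Q[...,1]-36)<14)&(Z>58)&(Z<80)
    if m.sum()>9: print(u,np.percentile(Q[...,1][m],[2,98]).round(1),np.median(Z[m]).round(1),end=';')
```

```text
[0.52854387 0.23084016 0.07061611] 9.442075421619009 [0.52766018 0.23182071]
-95 [27.3 44.3] 66.7;-85 [27.1 44.4] 66.7;-75 [27.2 44.3] 66.6;-65 [27.3 44.4] 66.6;-55 [27.1 44.2] 66.6;-45 [27.  44.3] 66.5;-35 [27.  44.3] 66.4;-25 [35.2 44.4] 66.4;-15 [42.1 45.7] 66.2;15 [42.2 45.7] 66.5;25 [36.  44.4] 66.1;35 [26.9 44.3] 66.1;45 [26.8 44.3] 66.1;55 [26.8 44.2] 66.0;65 [26.7 44.3] 66.0;75 [26.9 44.2] 65.9;85 [26.8 44.3] 65.9;95 [27.4 44.2] 65.8;
```

Emit:
{"api": "drive_tool", "payload": {"plan": [[[0,0,0.01,0],[0,0,0.02,0],[0,0,0.03,0],[0,0,0.033,0],[0,0,0.033,0],[0,0,0.033,0],[0,0,0.033,0]]]}}

```text
time_s: 22.65
eef_pos: [0.5279, 0.232, 0.0573]
eef_rot: [0.0, 0.646, 0.764, 0.0]
wrist_force: [-1.9, -1.0, 2.4]
opening: 0.289
grasp_force: 59.8
```

Emit:
{"api": "drive_tool", "payload": {"plan": [[[0,0,0,0],[0,0,0,0],[0,0,0,0],[0,0,0,0],[0,0,0,0],[0,0,0,0]]], "jaw": 0.4}}

```text
time_s: 23.15
eef_pos: [0.5277, 0.2319, 0.0568]
eef_rot: [-0.0, 0.646, 0.763, -0.0]
wrist_force: [0.1, 0.3, 0.8]
opening: 0.601
grasp_force: 0.0
```

Emit:
{"api": "drive_tool", "payload": {"plan": [[[0,0,-0.03,0],[0,0,-0.1,0],[0,0,-0.2,0],[0,0,-0.3,0],[0,0,-0.4,0],[0,0,-0.4,0],[0,0,-0.4,0],[0,0,-0.4,0]]]}}

```text
time_s: 23.82
eef_pos: [0.5276, 0.2319, 0.2174]
eef_rot: [0.0, 0.646, 0.763, 0.0]
wrist_force: [0.6, -0.0, 0.7]
opening: 0.598
grasp_force: 0.0
```

Run:
```python
from h import *
o=ctrl.get_obs();print(o['eef_pos'])
p,d=shot('wrist','c3');W=wworld(d,o['eef_pos'],o['eef_rot']);Z=W[...,2]*1000
t=np.load('tray.npz');a=np.radians(9.5);R=np.array([[np.cos(a),-np.sin(a)],[np.sin(a),np.cos(a)]]);Q=(W[...,:2]-t['c'])@R*1000
for u in range(-95,96,10):
    m=(abs(Q[...,0]-u)<4)&(abs(Q[...,1]-36)<5)&(Z<100)
    if m.sum()>9: print(u,np.median(Z[m]).round(1),end=';')
c=cmd();c[2]=.2168;json.dump(c,open('cmd.json','w'));print(c)
g=(.5565,-.3955)
go((.54,-.08,.2,-50),(*g,.15,-95.8))
```

```text
[0.52759816 0.23190511 0.21739853]
-95 53.3;-85 53.5;-75 53.4;-65 53.2;-55 53.3;-45 53.3;-35 53.3;-25 53.1;-15 53.7;-5 90.7;5 90.5;15 53.5;25 53.3;35 53.2;45 53.2;55 53.0;65 53.2;75 53.1;85 53.2;95 53.1;[0.5277190325650806, 0.23184612931229304, 0.2168, 9.54]
[-0.774, -0.099, 0.042, 0.331]
[-0.475, 0.631, 0.125, 0.254]
```

Emit:
{"api": "drive_tool", "payload": {"plan": [[[-0.774,-0.099,0.042,0.331],[-0.774,-0.099,0.042,0.331],[-0.774,-0.099,0.042,0.331],[-0.774,-0.099,0.042,0.331],[-0.774,-0.099,0.042,0.331],[-0.774,-0.099,0.042,0.331],[-0.774,-0.099,0.042,0.331],[-0.774,-0.099,0.042,0.331],[-0.774,-0.099,0.042,0.331],[-0.774,-0.099,0.042,0.331]]]}}

```text
time_s: 24.7
eef_pos: [0.5386, -0.0813, 0.1979]
eef_rot: [-0.001, 0.941, 0.34, -0.002]
wrist_force: [-0.2, -0.7, -0.7]
opening: 0.603
grasp_force: 0.0
```

Emit:
{"api": "drive_tool", "payload": {"plan": [[[-0.475,0.631,0.125,0.254],[-0.475,0.631,0.125,0.254],[-0.475,0.631,0.125,0.254],[-0.475,0.631,0.125,0.254],[-0.475,0.631,0.125,0.254],[-0.475,0.631,0.125,0.254],[-0.475,0.631,0.125,0.254],[-0.475,0.631,0.125,0.254],[-0.475,0.631,0.125,0.254],[-0.475,0.631,0.125,0.254],[-0.475,0.631,0.125,0.254]]], "jaw": 0.38}}

```text
time_s: 25.62
eef_pos: [0.5563, -0.3936, 0.1487]
eef_rot: [-0.001, 0.999, -0.049, -0.001]
wrist_force: [0.2, 0.4, 0.3]
opening: 0.619
grasp_force: 0.0
```

Run:
```python
from h import *
o=ctrl.get_obs();R=Rt(o['eef_rot']);print(o['eef_pos'],np.degrees(np.arctan2(R[1,1],R[0,1])),cmd())
p,d=shot('wrist','w7');W=wworld(d,o['eef_pos'],o['eef_rot']);T=(W-o['eef_pos'])@R*1000
Z=W[...,2]*1000
m=(abs(T[...,0])<75)&(abs(T[...,1])<35)&(Z>50)&(Z<72)
m=cv2.erode(m.astype(np.uint8),np.ones((3,3)));n,l,s,_=cv2.connectedComponentsWithStats(m);P=T[l==1+s[1:,4].argmax()]
print(cv2.minAreaRect(P[:,:2].astype(np.float32)),len(P))
for x in range(-60,70,10):
    q=P[abs(P[:,0]-x)<4]
    if len(q)>5: print(x,np.percentile(q[:,1],[2,98]).round(1),end=';')
```

```text
[ 0.55628709 -0.39355964  0.14869106] -95.64866116557126 [0.5564494971659919, -0.39552613435042644, 0.14999999999999997, -95.76]
((2.1711883544921875, 3.583791732788086), (36.8460807800293, 66.01971435546875), 89.86961364746094) 3960
-30 [-11.4  17.9];-20 [-12.5  18.9];-10 [-13.3  21. ];0 [-13.   21.1];10 [-13.6  21.1];20 [-12.7  20.3];30 [-11.9  18.9];
```

View pics/w7.png

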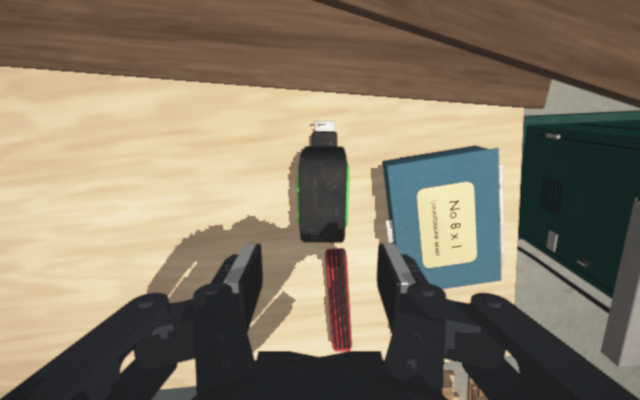

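Tape at (322,195) is centred about 3.6 mm off in tool y, and the book at (445,215) is close on the right. I'll measure that gap.

Run:
```python
from h import *
z=np.load('pics/w7.npz');R=Rt(z['rot']);W=wworld(z['d'],z['pos'],z['rot']);T=(W-z['pos'])@R*1000;Z=W[...,2]*1000
m=(T[...,1]>26)&(T[...,1]<110)&(abs(T[...,0])<22)&(Z>6)&(Z<60)
print('book min ty',np.percentile(T[...,1][m],[.5,1,3]),'height',np.percentile(Z[m],[5,50,95]))
for x in range(-40,41,10):
    k=m&(abs(T[...,0]-x)<5)
    if k.sum()>10: print(x,np.percentile(T[...,1][k],1).round(1),np.median(Z[k]).round(1),end='; ')
```

```text
book min ty [54.58694805 55.26758186 57.05826371] height [34.01823902 35.67699854 36.81913986]
-20 60.6 35.8; -10 58.9 35.8; 0 57.2 35.8; 10 55.4 35.6; 20 54.1 35.5;
```

Emit:
{"api": "drive_tool", "payload": {"plan": [[[0.005,0.007,0.06,0],[0.005,0.007,0.14,0],[0.005,0.007,0.22,0],[0.005,0.007,0.28,0],[0.005,0.007,0.31,0],[0.005,0.007,0.32,0],[0.005,0.007,0.32,0],[0.005,0.007,0.32,0]]]}}

```text
time_s: 26.33
eef_pos: [0.5594, -0.3987, 0.024]
eef_rot: [0.001, 0.999, -0.05, 0.001]
wrist_force: [-0.7, 0.2, 0.1]
opening: 0.623
grasp_force: 0.0
```

Emit:
{"api": "drive_tool", "payload": {"plan": [[[0,0,0,0],[0,0,0,0],[0,0,0,0],[0,0,0,0],[0,0,0,0],[0,0,0,0]]], "jaw": 1}}

```text
time_s: 26.83
eef_pos: [0.5595, -0.3995, 0.0246]
eef_rot: [0.001, 0.999, -0.05, 0.001]
wrist_force: [0.3, 0.4, 7.4]
opening: 0.393
grasp_force: 59.8
```

Emit:
{"api": "drive_tool", "payload": {"plan": [[[0,0,-0.03,0],[0,0,-0.1,0],[0,0,-0.2,0],[0,0,-0.3,0],[0,0,-0.4,0],[0,0,-0.4,0],[0,0,-0.4,0],[0,0,-0.4,0]]]}}

```text
time_s: 27.5
eef_pos: [0.5577, -0.3981, 0.1819]
eef_rot: [-0.0, 0.999, -0.05, -0.0]
wrist_force: [-0.4, 0.6, -3.7]
opening: 0.393
grasp_force: 60.1
```

Run:
```python
from h import *
o=ctrl.get_obs();R=Rt(o['eef_rot']);print(o['eef_pos'])
p,d=shot('wrist','h9');W=wworld(d,o['eef_pos'],o['eef_rot']);T=(W-o['eef_pos'])@R*1000
m=(T[...,0]<75)&(T[...,0]>5)&(abs(T[...,1])<24)&(T[...,2]<10)&(T[...,2]>-60)
m=cv2.erode(m.astype(np.uint8),np.ones((3,3)))>0
for x in range(5,75,6):
    q=T[m&(abs(T[...,0]-x)<3)]
    if len(q)>5: print(x,'top %.1f'%np.percentile(q[:,2],3),np.percentile(q[:,1],[2,98]).round(1),end=';')
c=cmd();a=np.radians(c[3]);b=[c[0]+.4*(.005*-np.sin(a)+.007*np.cos(a)),c[1]+.4*(.005*np.cos(a)+.007*np.sin(a)),.182,c[3]];json.dump(b,open('cmd.json','w'));print(b,tray(.0715,.108))
```

```text
[ 0.55765278 -0.39807184  0.1819077 ]
5 top -41.5 [-18.4  19.8];11 top -55.9 [-22.8  23.2];17 top -41.1 [-15.9  17.1];23 top -39.6 [-15.1  16.7];29 top -36.1 [-14.9  16.1];35 top -27.4 [-14.3  15.5];[np.float64(0.5581583863983711), np.float64(-0.3985127206276765), 0.182, -95.76] [0.58629617 0.31463417]
```

Run:
```python
from h import *
x,y=tray(.062,.108);c=cmd();print(x,y)
go((.54,-.04,.182,-80.5),(x,y,.182,-80.5),(x,y,.065,-80.5),(x,y,.0405,-80.5))
```

```text
0.5769264573491694 0.31306622176973153
[-0.135, -0.887, -0.0, -0.085]
[0.237, -0.855, -0.0, 0.0]
[0.0, -0.0, 0.292, 0.0]
[0.0, -0.0, 0.062, 0.0]
```

Emit:
{"api": "drive_tool", "payload": {"plan": [[[-0.135,-0.887,0,-0.085],[-0.135,-0.887,0,-0.085],[-0.135,-0.887,0,-0.085],[-0.135,-0.887,0,-0.085],[-0.135,-0.887,0,-0.085],[-0.135,-0.887,0,-0.085],[-0.135,-0.887,0,-0.085],[-0.135,-0.887,0,-0.085],[-0.135,-0.887,0,-0.085],[-0.135,-0.887,0,-0.085],[-0.135,-0.887,0,-0.085]]]}}

```text
time_s: 28.47
eef_pos: [0.5386, -0.0382, 0.1801]
eef_rot: [-0.001, 0.996, 0.085, -0.002]
wrist_force: [0.1, -0.4, -1.0]
opening: 0.39
grasp_force: 60.7
```

Emit:
{"api": "drive_tool", "payload": {"plan": [[[0.237,-0.855,0,0],[0.237,-0.855,0,0],[0.237,-0.855,0,0],[0.237,-0.855,0,0],[0.237,-0.855,0,0],[0.237,-0.855,0,0],[0.237,-0.855,0,0],[0.237,-0.855,0,0],[0.237,-0.855,0,0],[0.237,-0.855,0,0],[0.237,-0.855,0,0],[0.237,-0.855,0,0]]]}}

```text
time_s: 29.47
eef_pos: [0.5769, 0.3112, 0.1805]
eef_rot: [0.001, 0.997, 0.083, -0.001]
wrist_force: [0.6, -0.2, -2.6]
opening: 0.393
grasp_force: 61.1
```

Emit:
{"api": "drive_tool", "payload": {"plan": [[[0,0,0.08,0],[0,0,0.16,0],[0,0,0.24,0],[0,0,0.27,0],[0,0,0.292,0],[0,0,0.292,0],[0,0,0.292,0]]]}}

```text
time_s: 30.05
eef_pos: [0.578, 0.3125, 0.0665]
eef_rot: [-0.0, 0.997, 0.083, 0.001]
wrist_force: [-0.1, -0.3, -1.7]
opening: 0.392
grasp_force: 61.0
```

Run:
```python
from h import *
o=ctrl.get_obs();R=Rt(o['eef_rot']);t=np.load('tray.npz')
a=np.radians(9.5);Rr=np.array([[np.cos(a),-np.sin(a)],[np.sin(a),np.cos(a)]])
print(o['eef_pos'],np.degrees(np.arctan2(R[1,1],R[0,1])),'uv',(o['eef_pos'][:2]-t['c'])@Rr*1000,o['wrist_force'])
shot('wrist','h10')
```

```text
[0.5779871  0.31250612 0.06650325] -80.51433548394496 uv [ 62.95365192 107.27252793] [-0.06741674 -0.32194398 -1.71419031]
```

View pics/h10.png

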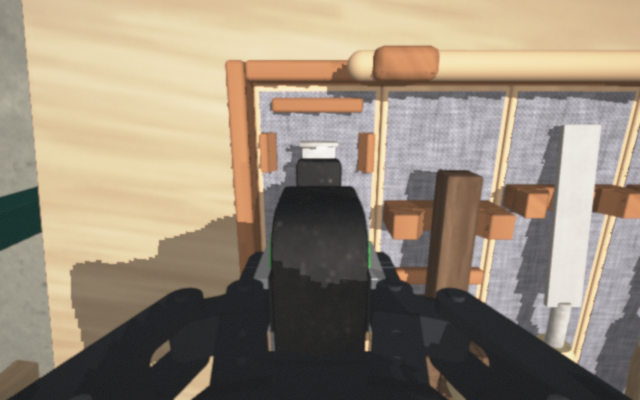

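The tape (column 320) is centred between the cheeks (268 and 367) with its hook clear of the end stop. Lowering and releasing.

Emit:
{"api": "drive_tool", "payload": {"plan": [[[0,0,0.02,0],[0,0,0.04,0],[0,0,0.055,0],[0,0,0.063,0],[0,0,0.063,0],[0,0,0.063,0],[0,0,0.063,0]]]}}

```text
time_s: 30.68
eef_pos: [0.5766, 0.3131, 0.0407]
eef_rot: [0.0, 0.997, 0.083, -0.0]
wrist_force: [-3.9, -1.6, 5.6]
opening: 0.39
grasp_force: 61.8
```

Emit:
{"api": "drive_tool", "payload": {"plan": [[[0,0,0,0],[0,0,0,0],[0,0,0,0],[0,0,0,0],[0,0,0,0]]], "jaw": 0.45}}

```text
time_s: 31.1
eef_pos: [0.5769, 0.313, 0.04]
eef_rot: [-0.0, 0.997, 0.083, -0.0]
wrist_force: [-0.8, -0.8, -0.9]
opening: 0.547
grasp_force: 0.0
```

Emit:
{"api": "drive_tool", "payload": {"plan": [[[0,0,-0.03,0],[0,0,-0.1,0],[0,0,-0.2,0],[0,0,-0.3,0],[0,0,-0.4,0],[0,0,-0.4,0],[0,0,-0.4,0],[0,0,-0.4,0]]]}}

```text
time_s: 31.77
eef_pos: [0.5767, 0.3129, 0.2006]
eef_rot: [-0.0, 0.997, 0.083, 0.0]
wrist_force: [-0.7, -0.8, -0.5]
opening: 0.549
grasp_force: 0.0
```

Run:
```python
from h import *
o=ctrl.get_obs();print(o['eef_pos'])
p,d=shot('wrist','c4');W=wworld(d,o['eef_pos'],o['eef_rot']);Z=W[...,2]*1000
t=np.load('tray.npz');a=np.radians(9.5);R=np.array([[np.cos(a),-np.sin(a)],[np.sin(a),np.cos(a)]]);Q=(W[...,:2]-t['c'])@R*1000
for u in range(10,130,10):
    m=(abs(Q[...,0]-u)<4)&(abs(Q[...,1]-108)<25)&(Z<100)&(Z>60)
    if m.sum()>9: print(u,np.percentile(Z[m],97).round(1),np.percentile(Q[...,1][m],[2,98]).round(1),end=';')
c=cmd();c[2]=.065-.0252+.16;json.dump(c,open('cmd.json','w'));print(c)
g=(.4452,-.4000)
go((.50,-.03,.2,-85),(*g,.15,-91.1))
```

```text
[0.57673711 0.31292751 0.20063664]
30 79.2 [ 92.3 124.5];40 82.0 [ 90.8 126.4];50 82.2 [ 90.1 126.9];60 82.2 [ 90.4 126.8];70 82.4 [ 90.3 127.1];80 81.6 [ 90.4 126.6];90 77.4 [ 92.8 124.7];[0.5768465428178833, 0.31289740383367437, 0.1998, -80.46000000000001]
[-0.332, 0.814, -0.001, 0.025]
[-0.217, 0.909, 0.126, 0.034]
```

Emit:
{"api": "drive_tool", "payload": {"plan": [[[-0.332,0.814,0,0.025],[-0.332,0.814,0,0.025],[-0.332,0.814,0,0.025],[-0.332,0.814,0,0.025],[-0.332,0.814,0,0.025],[-0.332,0.814,0,0.025],[-0.332,0.814,0,0.025],[-0.332,0.814,0,0.025],[-0.332,0.814,0,0.025],[-0.332,0.814,0,0.025],[-0.332,0.814,0,0.025]]]}}

```text
time_s: 32.73
eef_pos: [0.4988, -0.0306, 0.1986]
eef_rot: [-0.001, 0.999, 0.043, -0.001]
wrist_force: [0.1, 0.0, -0.7]
opening: 0.554
grasp_force: 0.0
```

Emit:
{"api": "drive_tool", "payload": {"plan": [[[-0.217,0.909,0.126,0.034],[-0.217,0.909,0.126,0.034],[-0.217,0.909,0.126,0.034],[-0.217,0.909,0.126,0.034],[-0.217,0.909,0.126,0.034],[-0.217,0.909,0.126,0.034],[-0.217,0.909,0.126,0.034],[-0.217,0.909,0.126,0.034],[-0.217,0.909,0.126,0.034],[-0.217,0.909,0.126,0.034],[-0.217,0.909,0.126,0.034],[-0.217,0.909,0.126,0.034]]], "jaw": 0.45}}

```text
time_s: 33.73
eef_pos: [0.4458, -0.3981, 0.1484]
eef_rot: [-0.001, 1.0, -0.009, -0.001]
wrist_force: [-0.4, 0.4, 0.3]
opening: 0.551
grasp_force: 0.0
```

Run:
```python
from h import *
o=ctrl.get_obs();R=Rt(o['eef_rot']);print(o['eef_pos'],np.degrees(np.arctan2(R[1,1],R[0,1])),cmd())
p,d=shot('wrist','w8');W=wworld(d,o['eef_pos'],o['eef_rot']);T=(W-o['eef_pos'])@R*1000
Z=W[...,2]*1000
for x in range(-60,70,10):
    m=(abs(T[...,0]-x)<4)&(abs(T[...,1])<25)&(Z>14)&(Z<30)
    if m.sum()>9: print(x,np.percentile(T[...,1][m],[2,98]).round(1),np.median(Z[m]).round(1),end=';')
m=(T[...,1]>25)&(T[...,1]<60)&(abs(T[...,0])<15)&(Z>6)&(Z<60);print('near +ty',m.sum(),np.percentile(T[...,1][m],1) if m.any() else '')
```

```text
[ 0.44582613 -0.39813715  0.14835657] -91.03730782561378 [0.4453251281117321, -0.4000290137791207, 0.14980000000000002, -91.08000000000001]
-50 [-5.6 13.2] 19.2;-40 [-5.5 13.1] 21.5;-30 [-5.5 13.9] 21.2;-20 [-5.4 13.7] 21.6;-10 [-5.4 13.5] 21.5;0 [-5.3 13.4] 21.6;10 [-5.3 13.3] 21.4;20 [-5.2 14. ] 21.5;30 [-5.2 13.9] 21.4;40 [-5.1 13.7] 21.4;50 [-3.5 11.8] 21.0;near +ty 4 58.716172297543764
```

Emit:
{"api": "drive_tool", "payload": {"plan": [[[0,0.006,0.08,0],[0,0.006,0.18,0],[0,0.006,0.26,0],[0,0.006,0.32,0],[0,0.006,0.35,0],[0,0.006,0.364,0],[0,0.006,0.364,0],[0,0.006,0.364,0]]]}}

```text
time_s: 34.45
eef_pos: [0.4464, -0.4026, 0.0055]
eef_rot: [0.001, 1.0, -0.009, 0.001]
wrist_force: [0.5, -0.5, 0.7]
opening: 0.549
grasp_force: 0.0
```

Emit:
{"api": "drive_tool", "payload": {"plan": [[[0,0,0,0],[0,0,0,0],[0,0,0,0],[0,0,0,0],[0,0,0,0],[0,0,0,0],[0,0,0,0]]], "jaw": 1}}

```text
time_s: 35.03
eef_pos: [0.4463, -0.4035, 0.0061]
eef_rot: [0.001, 1.0, -0.009, 0.001]
wrist_force: [-0.2, 0.5, 6.7]
opening: 0.219
grasp_force: 60.6
```

Emit:
{"api": "drive_tool", "payload": {"plan": [[[0,0,-0.03,0],[0,0,-0.1,0],[0,0,-0.2,0],[0,0,-0.3,0],[0,0,-0.4,0],[0,0,-0.4,0],[0,0,-0.4,0],[0,0,-0.4,0]]]}}

```text
time_s: 35.7
eef_pos: [0.445, -0.4021, 0.1643]
eef_rot: [0.0, 1.0, -0.009, 0.0]
wrist_force: [1.0, 0.3, -1.3]
opening: 0.219
grasp_force: 59.6
```

Run:
```python
from h import *
o=held('h11');print(o['eef_pos'])
c=cmd();a=np.radians(c[3]);b=[c[0]+.4*.006*np.cos(a),c[1]+.4*.006*np.sin(a),.1498-.4*(.364-.4),c[3]];json.dump(b,open('cmd.json','w'));print(b)
x,y=tray(-.072,.108);print(x,y)
go((.44,-.05,b[2],-80.5),(x,y,b[2],-80.5),(x,y,.05,-80.5),(x,y,.021,-80.5))
```

```text
tx 15 top z -17.1  ty -8.7..10.3
tx 25 top z -17.1  ty -8.8..10.2
tx 35 top z -17.0  ty -8.7..10.2
tx 45 top z -16.7  ty -7.5..8.9
[ 0.44498542 -0.40205969  0.16430943]
[np.float64(0.4452798918564151), np.float64(-0.4024285874248346), 0.1642, -91.08000000000001]
0.4447641867431804 0.29094984258440076
[-0.03, -0.881, -0.0, -0.059]
[0.153, -0.838, -0.0, 0.0]
[0.0, -0.0, 0.286, 0.0]
[0.0, -0.0, 0.072, 0.0]
```

Emit:
{"api": "drive_tool", "payload": {"plan": [[[-0.03,-0.881,0,-0.059],[-0.03,-0.881,0,-0.059],[-0.03,-0.881,0,-0.059],[-0.03,-0.881,0,-0.059],[-0.03,-0.881,0,-0.059],[-0.03,-0.881,0,-0.059],[-0.03,-0.881,0,-0.059],[-0.03,-0.881,0,-0.059],[-0.03,-0.881,0,-0.059],[-0.03,-0.881,0,-0.059],[-0.03,-0.881,0,-0.059]]]}}

```text
time_s: 36.67
eef_pos: [0.4388, -0.0486, 0.1626]
eef_rot: [-0.001, 0.996, 0.085, -0.001]
wrist_force: [-0.7, 0.0, -1.0]
opening: 0.214
grasp_force: 59.7
```

Emit:
{"api": "drive_tool", "payload": {"plan": [[[0.153,-0.838,0,0],[0.153,-0.838,0,0],[0.153,-0.838,0,0],[0.153,-0.838,0,0],[0.153,-0.838,0,0],[0.153,-0.838,0,0],[0.153,-0.838,0,0],[0.153,-0.838,0,0],[0.153,-0.838,0,0],[0.153,-0.838,0,0],[0.153,-0.838,0,0],[0.153,-0.838,0,0]]]}}

```text
time_s: 37.67
eef_pos: [0.445, 0.2891, 0.1632]
eef_rot: [0.001, 0.997, 0.082, -0.001]
wrist_force: [-0.5, -1.8, -0.5]
opening: 0.215
grasp_force: 59.7
```

Emit:
{"api": "drive_tool", "payload": {"plan": [[[0,0,0.08,0],[0,0,0.16,0],[0,0,0.24,0],[0,0,0.27,0],[0,0,0.286,0],[0,0,0.286,0],[0,0,0.286,0]]]}}

```text
time_s: 38.25
eef_pos: [0.446, 0.2907, 0.051]
eef_rot: [-0.0, 0.997, 0.083, 0.001]
wrist_force: [0.4, -0.2, -0.6]
opening: 0.212
grasp_force: 59.7
```

Run:
```python
from h import *
o=ctrl.get_obs();R=Rt(o['eef_rot']);t=np.load('tray.npz')
a=np.radians(9.5);Rr=np.array([[np.cos(a),-np.sin(a)],[np.sin(a),np.cos(a)]])
print(o['eef_pos'],np.degrees(np.arctan2(R[1,1],R[0,1])),'uv',(o['eef_pos'][:2]-t['c'])@Rr*1000,o['wrist_force'])
shot('wrist','h12')
```

```text
[0.44603794 0.29068585 0.05097335] -80.51927631027004 uv [-70.78728331 107.52940194] [ 0.44492209 -0.15549891 -0.60692404]
```

View pics/h12.png

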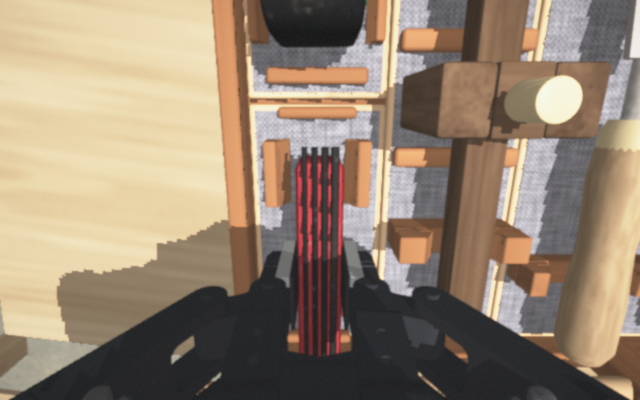

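The hex set (column 320) is centred between the cheeks (290 and 345) and clear of the end stop. Lowering and releasing.

Emit:
{"api": "drive_tool", "payload": {"plan": [[[0,0,0.02,0],[0,0,0.04,0],[0,0,0.06,0],[0,0,0.069,0],[0,0,0.069,0],[0,0,0.069,0],[0,0,0.069,0]]]}}

```text
time_s: 38.88
eef_pos: [0.4444, 0.2909, 0.0222]
eef_rot: [0.0, 0.997, 0.083, -0.0]
wrist_force: [-2.7, -1.4, 5.9]
opening: 0.216
grasp_force: 60.6
```

Emit:
{"api": "drive_tool", "payload": {"plan": [[[0,0,0,0],[0,0,0,0],[0,0,0,0],[0,0,0,0],[0,0,0,0]]], "jaw": 0.64}}

```text
time_s: 39.3
eef_pos: [0.4447, 0.2909, 0.0219]
eef_rot: [-0.0, 0.997, 0.083, -0.0]
wrist_force: [-0.1, -0.1, -0.2]
opening: 0.362
grasp_force: 0.0
```

Emit:
{"api": "drive_tool", "payload": {"plan": [[[0,0,-0.03,0],[0,0,-0.1,0],[0,0,-0.2,0],[0,0,-0.3,0],[0,0,-0.4,0],[0,0,-0.5,0],[0,0,-0.6,0],[0,0,-0.65,0],[0,0,-0.65,0],[0,0,-0.65,0]]]}}

```text
time_s: 40.13
eef_pos: [0.4453, 0.2912, 0.2844]
eef_rot: [-0.001, 0.997, 0.083, 0.002]
wrist_force: [-0.5, -1.1, -0.2]
opening: 0.361
grasp_force: 0.0
```

Emit:
{"api": "drive_tool", "payload": {"plan": [[[-0.1,0.2,-0.05,0],[-0.1,0.2,-0.05,0],[-0.1,0.2,-0.05,0],[-0.1,0.2,-0.05,0],[-0.1,0.2,-0.05,0],[-0.1,0.2,-0.05,0]]]}}

```text
time_s: 40.63
eef_pos: [0.4183, 0.2059, 0.3011]
eef_rot: [-0.0, 0.997, 0.083, -0.001]
wrist_force: [-0.3, 0.7, 0.4]
opening: 0.356
grasp_force: 0.0
```

```bash
python3 chk.py c5
python3 - <<'E'
from h import *
z=np.load('pics/c5.npz');W=wworld(z['d'],z['pos'],z['rot']);Z=W[...,2]*1000
t=np.load('tray.npz');a=np.radians(9.5);R=np.array([[np.cos(a),-np.sin(a)],[np.sin(a),np.cos(a)]]);Q=(W[...,:2]-t['c'])@R*1000
print('\nhex/tape')
for u in range(-140,130,10):
    m=(abs(Q[...,0]-u)<4)&(abs(Q[...,1]-108)<7)
    if m.sum()>4: print(u,np.median(Z[m]).round(1),end=';')
E
```

```text
[0.41830293 0.2058944  0.30108237]
col -36
-140 49.3; -130 51.8; -120 52.8; -110 52.7; -100 52.3; -90 51.5; -80 50.4; -70 49.6; -60 49.9; -50 50.0; -40 50.2; -30 49.9; -20 48.9; -10 46.6; 0 39.9; 10 40.1; 20 38.7; 30 37.0; 40 35.6; 50 34.2; 60 32.5; 70 31.6; col -107
-140 15.8; -130 49.6; -120 52.7; -110 52.6; -100 52.3; -90 51.8; -80 50.8; -70 49.8; -60 49.6; -50 49.6; -40 50.0; -30 50.0; -20 49.0; -10 47.6; 0 40.1; 10 39.8; 20 39.4; 30 36.6; 40 35.6; 50 33.8; 60 32.4; 70 31.6; 
hex/tape
-140 23.0;-130 34.3;-120 37.0;-110 37.6;-100 37.4;-90 37.6;-80 37.5;-70 37.7;-60 37.5;-50 37.9;-40 37.4;-30 37.6;-20 16.9;-10 16.5;0 14.4;10 22.6;20 38.8;30 76.2;40 80.2;50 80.6;
```

View pics/c5.png

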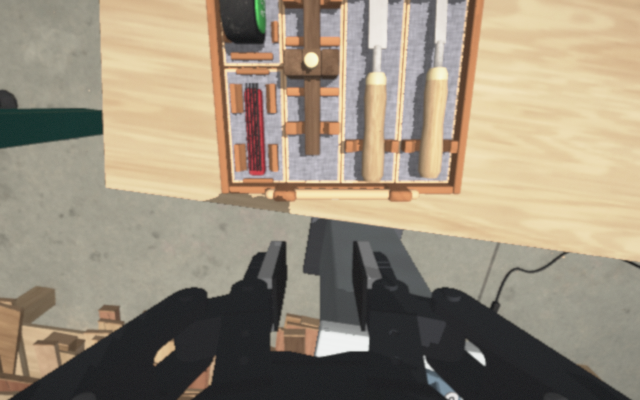

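All five look seated in the final view, with chisel 20's handle end near the rim at (372,180). I'll check how far along it lies before handing in.

Run:
```python
from h import *
t=np.load('tray.npz');a=np.radians(9.5);R=np.array([[np.cos(a),-np.sin(a)],[np.sin(a),np.cos(a)]])
for n in('c2','c5'):
    z=np.load(f'pics/{n}.npz');W=wworld(z['d'],z['pos'],z['rot']);Z=W[...,2]*1000;Q=(W[...,:2]-t['c'])@R*1000
    for v in(-36,-107):
        m=(abs(Q[...,1]-v)<4)&(Z>35)&(Z<70)
        print(n,v,'end',[(u,np.median(Z[m&(abs(Q[...,0]-u)<1)]).round(0),int((m&(abs(Q[...,0]-u)<1)).sum())) for u in range(-148,-122,2) if (m&(abs(Q[...,0]-u)<1)).any()])
        k=(abs(Q[...,1]-v)<8)&(Z>15)&(Z<70);print('  tip',[(u,np.percentile(Z[k&(abs(Q[...,0]-u)<1)],60).round(0)) for u in range(112,140,3) if (k&(abs(Q[...,0]-u)<1)).any()])
```

```text
c2 -36 end [(-148, np.float64(56.0), 14), (-146, np.float64(55.0), 18), (-144, np.float64(53.0), 28), (-142, np.float64(50.0), 8), (-134, np.float64(50.0), 5), (-132, np.float64(51.0), 12), (-130, np.float64(51.0), 11), (-128, np.float64(52.0), 13), (-126, np.float64(53.0), 11), (-124, np.float64(53.0), 13)]
  tip []
c2 -107 end [(-128, np.float64(50.0), 13), (-126, np.float64(51.0), 10), (-124, np.float64(51.0), 13)]
  tip [(112, np.float64(15.0))]
c5 -36 end [(-148, np.float64(56.0), 13), (-146, np.float64(55.0), 14), (-144, np.float64(51.0), 18), (-134, np.float64(49.0), 10), (-132, np.float64(50.0), 11), (-130, np.float64(51.0), 8), (-128, np.float64(52.0), 13), (-126, np.float64(52.0), 9), (-124, np.float64(53.0), 12)]
  tip []
c5 -107 end [(-130, np.float64(49.0), 5), (-128, np.float64(50.0), 8), (-126, np.float64(51.0), 10), (-124, np.float64(52.0), 10)]
  tip []
```

```bash
python3 -c "
from bench import ctrl
print(ctrl.hand_in())"
```

```text
the job is handed in; nothing more can be done
None
```

All five tools are back in their inserts in the tray and the job is handed in after about 41 s; final depth checks showed each one down in place, with chisel_20 lying about 5 mm nearer the robot than its nominal seat.

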